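Put the gauge bar away and hasp the case

TASK

Draw the white gauge bar out of the metal soaking block by its free end, lay it flat on the green mat and let go, then take it again by its black middle and lay it down in the black bed of the open blue case. With the hasp still swung open, shut the lid fully, then swing the orange hasp over the brass catch until it lies flat on the lid. Leave the dish, bottle, caliper, V-block, ring gauge and brush where they are.

Things in the scene. Friction and masses are not known exactly. Their poses are not given: they have to be found in the camera images.
- bar_center (a point): Centre of the loose gauge bar: white, 160 mm long (its x axis), 28 x 28 mm section (z up), about 0.4 kg, with a black band 40 mm long round its middle and a thin red ring near each end. It starts lying level in the soaking block's tunnel, its -x end sticking about 55 mm out of the mouth.
- mouth (a point): Centre of the tunnel's mouth on the soaking block, a fixed ribbed aluminium block 115 mm long (x), 90 mm wide, 62 mm tall. The x axis points into the tunnel (draw the bar out along -x); the tunnel is 38 mm wide, 34 mm high, open at both ends, its floor 8 mm above the table; this point lies 22 mm above the table.
- mat_top (a point): Centre of the top face of the fixed green mat, 140 mm (x) by 210 mm (y), 3 mm thick.
- case: The fixed blue case, 110 mm (x) by 220 mm (y), rim 60 mm above the table; origin under its centre, x from its front to its lid hinge, z up. Bed: black corner blocks rise 18 mm over two end ledges. The middle, 42 mm to each side along y, is open across the case (100 mm in x) and down to the floor 5 mm above the table: room for fingers only there.
- bed (a point): Where the bar's centre comes to rest in the case: over the case's middle, 36 mm above the table, axes as the case's, bar along y. The bar's ends lie on the ledges (14 mm below this point) between the corner blocks, 5 mm clear at each side and 6 mm at each end.
- lid_hinge (a point): Middle of the lid's hinge line (along the bed's y), on the case's far upper edge: 55 mm along the bed's +x and 24 mm above it.
- lid_edge (a point): Middle of the lid's free edge on its outer face, 110 mm from the hinge line. The lid is a blue plate 220 mm wide, 8 mm thick, its underside level with the hinge line when shut. A brass catch, 12 (x) x 10 x 16 mm, stands on its outer face, 78 mm from the hinge line, in the middle of its width; push the lid beside the catch, for instance 55 mm to the side.
- lid (a joint): Lid angle, rad: 0 shut and level on the rim, about 1.95 to 2.2 at the start (leaning back away from the robot). Stiff hinge, stays where it is left; about 3 N at the edge moves it if pushed square to the plate, up and over.
- hasp_hinge (a point): Middle of the hasp's hinge line (along the bed's y), 58 mm along the bed's -x and 33 mm above it, on the case's front.
- hasp_tip (a point): Middle of the hasp's free end, 75 mm from its hinge line. The hasp is an orange strap 32 mm wide, 4 mm thick, with a solid end plate 40 mm wide, 5 mm thick, from 48 to 75 mm out, and a window (22 to 48 mm out, 20 mm wide) that goes over the brass catch.
- hasp (a joint): Hasp angle, rad: 0 flat on the shut lid over the catch, 1.57 upright, about 1.8 to 2.2 at the start (leaning out towards the robot). Stiff hinge, stays where it is left; about 1 N at its end moves it if pushed across the strap, up and over. The hasp does not touch the lid or catch in the simulation, its stop at 0 is its own.
- dish: shallow clear glass dish, 90 mm across, 16 mm tall, standing beyond the case and mat. Bystander (origin under its centre).
- cleaner: white bottle with a blue cap, 56 mm across, 130 mm tall, standing. Bystander (origin under its centre).
- caliper: steel caliper with a black slide, 190 mm long, lying flat nearer the robot. Bystander (origin under its centre).
- vblock: dark steel V-block, 60 x 50 x 42 mm. Bystander (origin under its centre).
- ringgauge: steel ring gauge, 70 mm across, 22 mm tall, lying flat. Bystander (origin under its centre).
- brush: hand brush lying to the right of the case. Bystander (origin under its centre).
Things that resemble listed ones, but are neither listed nor needed, are in the scene too. What is shaped like the case but pink is not meant.

How it is judged (in metres and radians):
On the way, in this order (a step that is already met when the one before it is completed fails the run):
1. the bar lies flat on the mat, let go (x of bar_center in the frame of mat_top between -0.06 and 0.06 m and y of bar_center in the frame of mat_top between -0.08 and 0.08 m and height (world z) of bar_center below 0.022 m and contact force between the fingers and bar below 0.1 N and linear speed of bar below 0.03 m/s), for 0.2 s.
2. the bar lies in the bed, let go, with the lid still open (x of bar_center in the frame of bed between -0.012 and 0.012 m and y of bar_center in the frame of bed between -0.012 and 0.012 m and z of bar_center in the frame of bed between -0.005 and 0.005 m and angle between the x axis of bar_center and the y axis of bed, either way round below 0.12 rad and contact force between the fingers and bar below 0.1 N and value of joint lid above 1.2 rad), for 0.2 s.
3. the lid is shut while the hasp is still open (x of bar_center in the frame of bed between -0.012 and 0.012 m and y of bar_center in the frame of bed between -0.012 and 0.012 m and z of bar_center in the frame of bed between -0.005 and 0.005 m and angle between the x axis of bar_center and the y axis of bed, either way round below 0.12 rad and value of joint lid below 0.06 rad and value of joint hasp above 0.8 rad), for 0.1 s.
At the end, for the whole second after the job is handed in: The bar lies at rest in the bed (centre within 12 mm in x and y and 5 mm in height, within 0.12 rad of the bed's length), the lid is shut (within 0.06 rad) and the hasp lies flat over the catch (within 0.1 rad) (x of bar_center in the frame of bed between -0.012 and 0.012 m and y of bar_center in the frame of bed between -0.012 and 0.012 m and z of bar_center in the frame of bed between -0.005 and 0.005 m and angle between the x axis of bar_center and the y axis of bed, either way round below 0.12 rad and value of joint lid below 0.06 rad and value of joint hasp below 0.1 rad and linear speed of bar below 0.02 m/s); the robot touches nothing.
It fails at once if a bystander (dish, bottle, caliper, V-block, ring gauge or brush) is moved more than 30 mm (distance of any of dish, cleaner, caliper, vblock, ringgauge, brush from where it was at the start of the episode above 0.03 m).
It also fails if it takes over 72 s, if anything falls off the work surface, if the arm or the gripper's body presses on something with over 40 N, if the wrist force passes 120 N, or if a joint passes its speed limit or range.

ROBOT

A 6-joint arm with a two-finger parallel gripper is mounted at the origin on the work surface. World frame = base frame: x ahead of the robot, y to its left, z up, the work surface at z = 0. Lengths are in mm, angles in rad, forces in N, time in s.
With the tool pointing down it reaches from about 325 to 925 mm from the base axis. Payload 3.1 kg.
Tool frame: the origin (TCP) lies at the very end of the fingers, on their centre line; the grasp point (between the pads) lies 19 mm behind it (env.grip_depth is the z of the grasp point in the tool frame, in mm); z points along the fingers, x is the direction in which the jaws open and shut, and the axes are right-handed (so a half turn about z gives the same grasp; the last joint's range is limited). The gripper opens to 85 mm and grips with 20 to 120 N. Pads are 22 mm wide; open, the fingers measure 114 mm over their backs; the gripper's body (76 mm by 85 mm) begins 54 mm behind the grasp point. The pads swing forward as they close: fully open they stand 13 mm farther back than shut.
Start: joints at [-1.45, 0.217, 1.613, -0, 1.311, -0.112], TCP at [144.21, -608.147, 208.8] pointing down, gripper open.
Joint ranges: [-2.75, 2.75], [-0.78, 2.1], [0.31, 2.55], [-1.13, 4.27], [0.13, 2.63], [-2.58, 2.58]. Speed limits (rad/s): [2.79, 2.79, 3.14, 3.14, 3.14, 3.14].

INTERFACE

Orientations are given as a unit quaternion [x, y, z, w].
In Python, from station import env gives the robot as it stands.
- The arm moves only by the tool apply_moves, never from a script. Its argument "targets" is a list of rows, each a list of 6 numbers: the shift along the world's x, y, z in mm, then the turn, a rotation vector about the world's x, y, z in degrees. A call has exactly 10 rows; each row shifts and turns the commanded pose from where the row before left it; what a row does not reach is not made up. A row lasts 1/12 s, in which the tool goes at most 41.7 mm and 7.16 degrees, less where a joint would pass 70% of its speed; a pose out of reach is approached as far as the arm can. A call is refused whole if a number of a shift passes 41.7 or a number of a turn 7.16, either way. A call with a gripper value outside its range is refused whole. "hand" is the opening in per cent of the stroke, from 0 (shut) to 100 (fully open), set as the call begins (left out, the last holds). The fingers move at their own pace and stop on an object; the grip force is fixed at half the most. Time passes only in rows, so rows that do not move let the fingers close, or fill a call up. It gives the time, the measured TCP pose, the force and the opening at its end, in the units of the state.
- env.get_obs(): the state, without advancing time (a new reading comes with each control period).
- env.snapshot(name): name is "scene" or "top"; returns the picture (420x560x3 uint8, red, green, blue); there is no depth.
- env.camera_info(name): a dict with "camera_matrix" (3x3 intrinsics, pixels), "position" and "rotation" of the camera in the world. Camera axes: x right, y up, looking along -z (the intrinsics and any distortion apply to the point x, -y, -z); pixel columns grow to the right and rows downward; lengths in mm; the calibration is good to about 2 mm. A picture is of the moment at which its call begins. camera_info takes no time and is no camera call.
- env.close_job(): hands the job in, once; it reports no verdict.
Trained networks look in the newest picture that a camera, given by its name, has taken for a name from the list of things; names that differ only in an ending like _2 or _b are one class to them, and where a whole thing is asked for, a point or a joint stands for the part that bears it (a point fixed in the world has none). Each returns a list of dicts, best first, with "score" (0 to 1); they miss things now and then, are a little off and sometimes report something else, mostly with a low value. They report only what shows in the picture. A call takes as long as a camera call. They do not tell look-alikes from the thing itself.
- env.spot_in(camera, thing): "xyz" ([x, y, z] in mm, in world coordinates, good to about 4 mm: the middle of the surface that is visible of it).
The state is a dict: "time": time; "joint_positions": joint angles; "joint_velocities": joint speeds; "tau": joint torques, N m; "position": TCP position; "tcp_rot": TCP orientation; "wrist_force": force on the tool from outside, world axes, zero at the start; "ft_torque": the same for the moment, N m; "opening": opening from 0.0 (shut) to 1.0 (fully open).
Only numpy, scipy, OpenCV 4.12 (cv2) and the standard library are available. Lean on these libraries where they do the work, as an engineer would, in place of code of your own. Each camera call takes 0.05 s, during which the arm holds its last target.

## Working session

There is one attempt and no reset: what is moved stays moved. The work goes in short steps, Python scripts to look and compute and a tool call to move; the robot and the scene stay as the last step left them, time stands still between calls to the robot, and variables do not carry over. Pictures are saved under pics/ and viewed, and the job is handed in when it is done.

Besides the shell and the picture viewer there is one more tool, called after "Emit:" as a command line: name --pt "numbers of a row" for each row, then --argument value for the rest. apply_moves: Moves the arm, as the interface text tells. Its arguments: {"type":"object","properties":{"targets":{"type":"array"},"hand":{"type":"number"}},"required":["targets"]}

```bash
ls; mkdir -p pics; python3 - <<'E'
from station import env
import cv2
for n in ("scene","top"):
    im=env.snapshot(n); cv2.imwrite(f"pics/{n}0.png",cv2.resize(im[:,:,::-1],(800,600),interpolation=cv2.INTER_CUBIC))
    c=env.camera_info(n); print(n,c)
print(env.get_obs(), env.grip_depth)
E
```

```text
pics
scene {'camera_matrix': array([[440.06896943,   0.        , 282.65737861],
       [  0.        , 440.06896943, 204.64829618],
       [  0.        ,   0.        ,   1.        ]]), 'position': array([1377.83137866,  102.53166146,  740.55615199]), 'rotation': array([0.28907046, 0.34996467, 0.68818119, 0.56601205])}
top {'camera_matrix': array([[401.01744557,   0.        , 275.46450574],
       [  0.        , 401.01744557, 209.53516524],
       [  0.        ,   0.        ,   1.        ]]), 'position': array([ 431.96640962,  -59.6867681 , 1294.54081613]), 'rotation': array([ 0.01344568, -0.01661079, -0.70226082,  0.71159893])}
{'time': 0.1, 'joint_positions': array([-1.45017310e+00,  2.17694237e-01,  1.61478003e+00,  1.53733971e-05,
        1.31132481e+00, -1.12152795e-01]), 'joint_velocities': array([ 0.00181571, -0.00164759, -0.00499291, -0.00247162, -0.00047365,
        0.00243325]), 'tau': array([-8.43037851e-04, -3.98075902e+01, -3.04969132e+01, -1.51591944e-04,
        4.27898514e-03,  4.63024392e-06]), 'position': array([ 144.13397068, -607.34022166,  207.58597158]), 'tcp_rot': array([ 7.84434256e-01, -6.20210997e-01, -7.78156777e-04, -7.82052674e-04]), 'wrist_force': array([ 0.79416473, -0.07863494, -0.59587299]), 'ft_torque': array([ 0.00967505,  0.00286213, -0.05158709]), 'opening': 0.9996417753543367} -18.700000000000003
```

View pics/scene0.png

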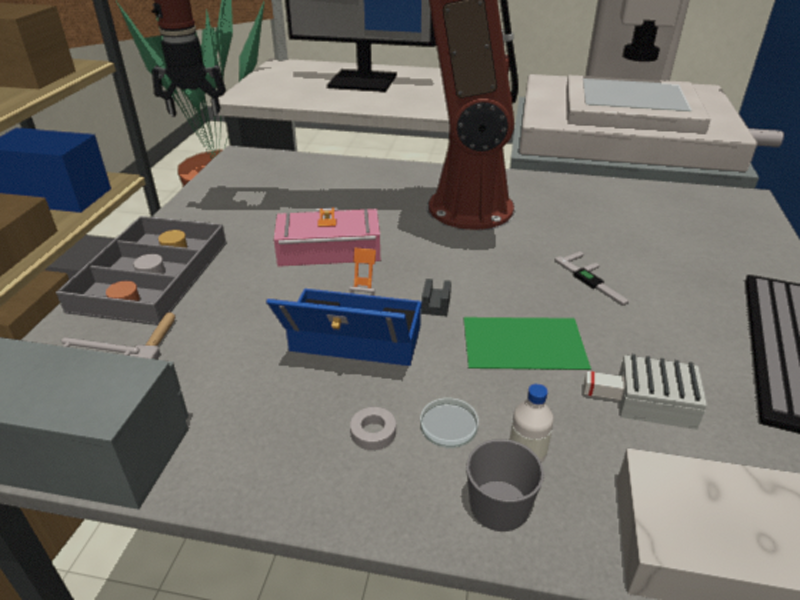

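View pics/top0.png

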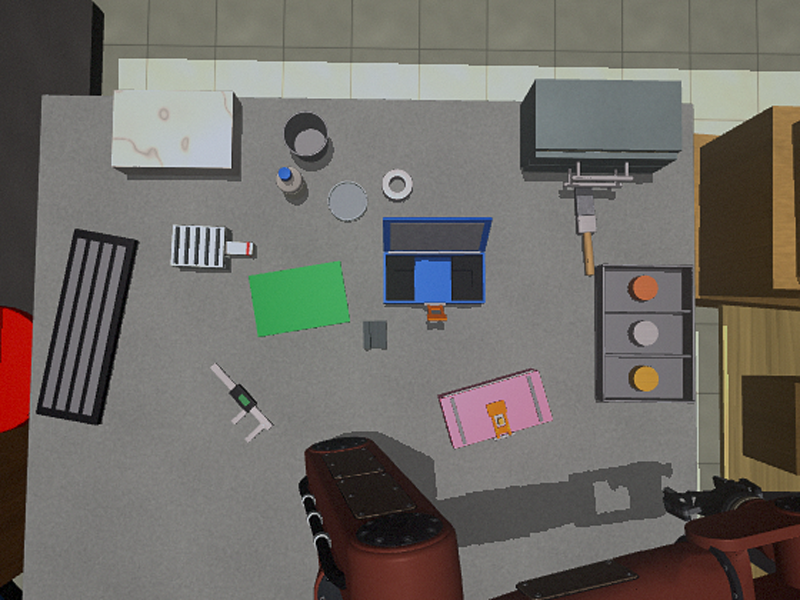

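Top view (800x600 picture): the ribbed block is at (198,246) with the white bar end and its red ring at (240,248). The green mat is at (299,299), and the open blue case is at (436,275) with its orange hasp at (436,312). The pink case at (495,408) is the look-alike. Next I'll take measurements and make enlarged crops.

```bash
cat > h.py <<'E'
import numpy as np, cv2
from scipy.spatial.transform import Rotation as R
from station import env
def cam(n):
    c=env.camera_info(n); return c["camera_matrix"],c["position"],R.from_quat(c["rotation"]).as_matrix()
def proj(n,P):
    K,p,r=cam(n); q=(np.atleast_2d(P)-p)@r; q=q*[1,-1,-1]; u=q@K.T; return u[:,:2]/u[:,2:]
def ray(n,uv,z):
    K,p,r=cam(n); uv=np.atleast_2d(uv).astype(float)
    d=np.c_[uv,np.ones(len(uv))]@np.linalg.inv(K).T*[1,-1,-1]@r.T
    return p+d*((z-p[2])/d[:,2])[:,None]
def crop(n,name,x0,y0,x1,y1,s,im=None,pts=()):
    im=env.snapshot(n) if im is None else im
    c=cv2.resize(im[y0:y1,x0:x1,::-1],None,fx=s,fy=s,interpolation=cv2.INTER_CUBIC)
    for p in pts: cv2.circle(c,(int((p[0]-x0+.5)*s),int((p[1]-y0+.5)*s)),2,(0,255,255),-1)
    cv2.imwrite(f"pics/{name}.png",c); return im
E
python3 - <<'E'
from h import *
crop("top","t_case",250,140,360,235,7); crop("top","t_bar",110,145,250,245,5.5)
crop("scene","s_case",180,165,320,260,5.5)
for t in ("bar_center","mouth","mat_top","case","lid_edge","hasp_tip","hasp","lid","lid_hinge"):
    for n in ("top","scene"):
        try:
            print(t,n,[(np.round(d["xyz"]).tolist(),round(d["score"],2)) for d in env.spot_in(n,t)[:3]])
        except Exception as e: print(t,n,e)
print(env.get_obs()["time"])
E
```

```text
bar_center top [([591.0, 273.0, 35.0], 0.44)]
bar_center scene [([608.0, 277.0, 36.0], 0.79)]
mouth top [([593.0, 356.0, 50.0], 0.98)]
mouth scene [([628.0, 358.0, 53.0], 0.64), ([591.0, -149.0, 62.0], 0.27)]
mat_top top [([487.0, 147.0, 5.0], 0.9)]
mat_top scene [([494.0, 150.0, 5.0], 0.66)]
case top [([574.0, -155.0, 58.0], 0.96), ([255.0, -279.0, 68.0], 0.67)]
case scene [([590.0, -145.0, 62.0], 0.86), ([292.0, -285.0, 67.0], 0.79)]
lid_edge top [([252.0, -282.0, 70.0], 0.87), ([617.0, -153.0, 119.0], 0.71)]
lid_edge scene [([264.0, -280.0, 68.0], 0.77), ([630.0, -146.0, 116.0], 0.63), ([592.0, -146.0, 59.0], 0.47)]
hasp_tip top [([245.0, -288.0, 76.0], 0.56), ([456.0, -155.0, 118.0], 0.52), ([574.0, -150.0, 60.0], 0.31)]
hasp_tip scene [([594.0, -147.0, 61.0], 0.68), ([251.0, -289.0, 70.0], 0.64), ([454.0, -154.0, 117.0], 0.56)]
hasp top [([246.0, -292.0, 73.0], 0.76)]
hasp scene [([454.0, -149.0, 114.0], 0.69), ([759.0, 166.0, 83.0], 0.41)]
lid top [([258.0, -285.0, 68.0], 0.96), ([620.0, -151.0, 120.0], 0.55)]
lid scene [([266.0, -279.0, 63.0], 0.85), ([637.0, -143.0, 121.0], 0.75)]
lid_hinge top [([261.0, -283.0, 67.0], 0.56)]
lid_hinge scene [([587.0, -142.0, 60.0], 0.71), ([293.0, -283.0, 68.0], 0.57)]
1.15
```

View pics/t_case.png

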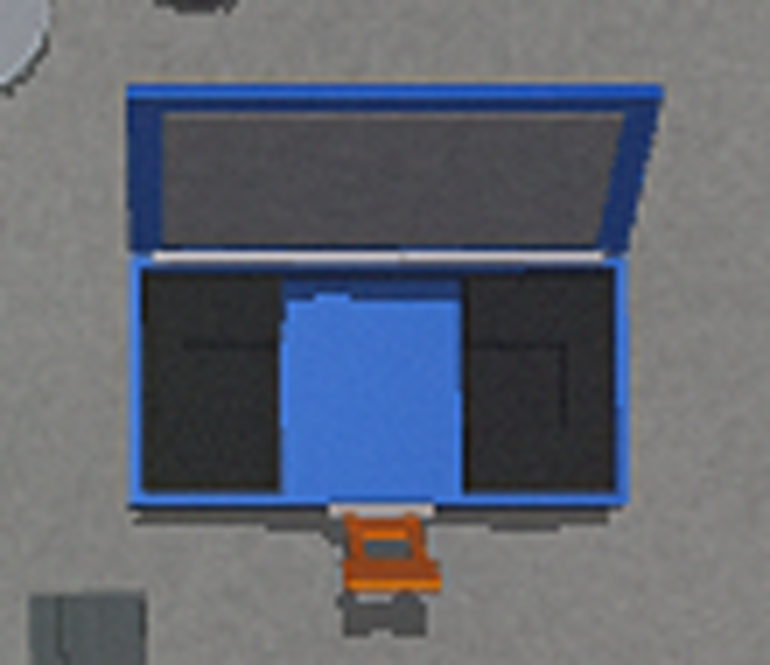

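View pics/t_bar.png

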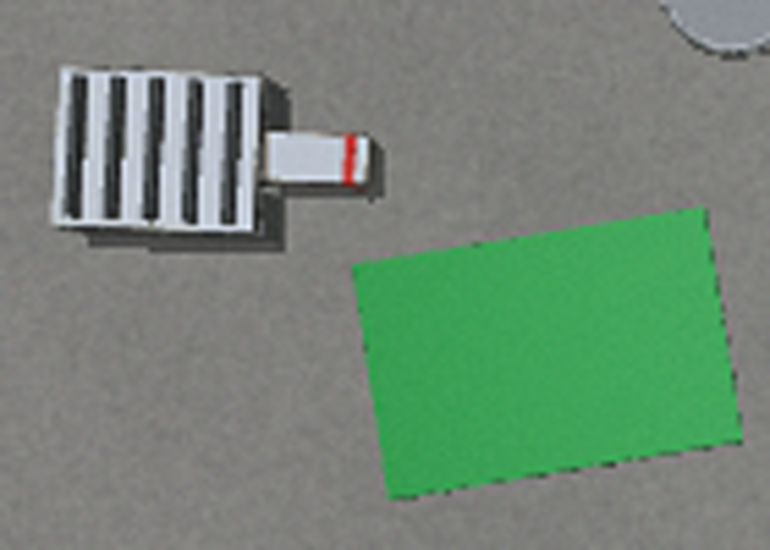

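View pics/s_case.png

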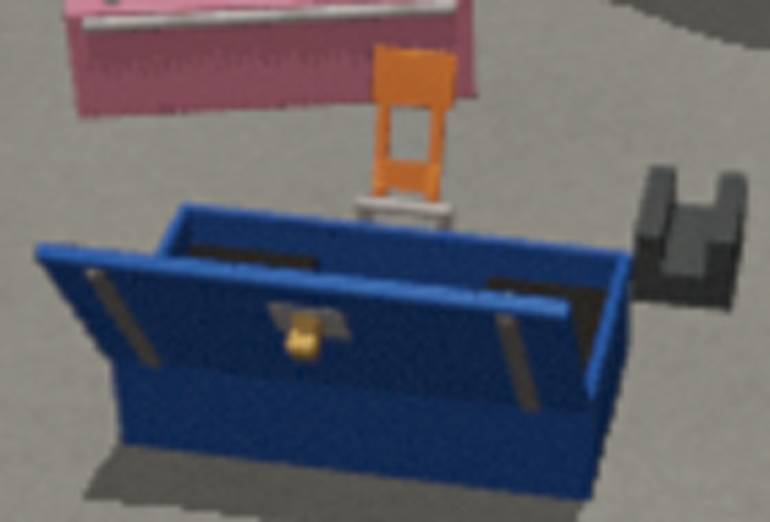

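```bash
python3 - <<'E'
from h import *
def f(c,x0,y0,s,z): 
    c=np.array(c,float); return ray("top",np.c_[x0+c[:,0]/s-.5,y0+c[:,1]/s-.5],z)[:,:2].round(1)
print("rim TL,TR,BR,BL",f([(131,257),(627,255),(627,504),(130,506)],250,140,7,60).tolist())
b=f([(62,68),(262,76),(253,232),(52,226)],110,145,5.5,62);print("block",b.tolist(),b.mean(0))
b=f([(268,131),(265,182),(366,185),(369,136)],110,145,5.5,36);print("bar",b.tolist())
b=f([(344,159),(356,160)],110,145,5.5,36);print("red",b.tolist())
b=f([(353,266),(706,207),(741,441),(391,499)],110,145,5.5,3);print("mat",b.tolist(),b.mean(0))
print("hasp hinge", f([(332,510),(432,510)],250,140,7,69).tolist())
for z in (120,130,135,140): print("hasptip far edge",z, f([(345,592),(440,592),(345,580),(440,578)],250,140,7,z).tolist())
for z in (150,155,160,165): print("lid edge",z, f([(128,86),(662,88),(128,98),(660,100)],250,140,7,z).tolist())
# scene lid edge & hasp tip
def g(c,z): c=np.array(c,float); return ray("scene",np.c_[180+c[:,0]/5.5-.5,165+c[:,1]/5.5-.5],z)[:,:2].round(1)
for z in (120,130,135,140): print("hasp s",z,g([(376,46),(457,52)],z).tolist())
for z in (150,155,160,165): print("lid s",z,g([(38,247),(568,306)],z).tolist())
print("scene rim",g([(185,205),(630,255)],60).tolist())
print("dish etc",[ (t,[np.round(d["xyz"]).tolist() for d in env.spot_in("top",t)[:1]]) for t in ("dish","cleaner","vblock","ringgauge")])
E
```

```text
rim TL,TR,BR,BL [[587.3, -41.1], [591.2, -260.3], [481.1, -261.0], [477.3, -42.2]]
block [[640.8, 414.9], [637.9, 302.7], [549.9, 305.5], [551.8, 417.9]] [595.1  360.25]
bar [[610.6, 306.1], [581.2, 307.0], [580.3, 249.3], [608.5, 248.2]]
red [[595.1, 262.2], [594.6, 255.3]]
mat [[536.4, 263.9], [573.9, 57.6], [436.8, 34.7], [400.3, 238.4]] [486.85 148.65]
hasp hinge [[476.4, -130.6], [476.9, -174.3]]
hasptip far edge 120 [[440.3, -133.5], [440.8, -173.2], [445.3, -133.4], [446.6, -173.1]]
hasptip far edge 130 [[440.2, -132.8], [440.7, -172.2], [445.2, -132.8], [446.5, -172.2]]
hasptip far edge 135 [[440.2, -132.5], [440.7, -171.8], [445.1, -132.5], [446.5, -171.7]]
hasptip far edge 140 [[440.1, -132.2], [440.6, -171.3], [445.1, -132.1], [446.4, -171.2]]
lid edge 150 [[646.5, -40.2], [648.7, -259.7], [641.5, -40.3], [643.8, -258.9]]
lid edge 155 [[645.6, -40.3], [647.8, -258.8], [640.6, -40.4], [642.8, -258.0]]
lid edge 160 [[644.6, -40.4], [646.8, -257.9], [639.7, -40.5], [641.9, -257.1]]
lid edge 165 [[643.7, -40.5], [645.9, -257.0], [638.8, -40.6], [641.0, -256.3]]
hasp s 120 [[416.5, -179.0], [414.2, -139.3]]
hasp s 130 [[432.0, -174.5], [429.7, -135.4]]
hasp s 135 [[439.7, -172.2], [437.5, -133.5]]
hasp s 140 [[447.5, -169.9], [445.2, -131.5]]
lid s 150 [[640.2, -261.3], [636.5, -41.3]]
lid s 155 [[646.4, -258.2], [642.8, -40.1]]
lid s 160 [[652.7, -255.2], [649.0, -38.9]]
lid s 165 [[658.9, -252.1], [655.3, -37.7]]
scene rim [[481.8, -259.7], [479.8, -42.2]]
dish etc [('dish', [[712.0, 44.0, -0.0]]), ('cleaner', [[732.0, 155.0, 86.0]]), ('vblock', [[406.0, -26.0, 44.0]]), ('ringgauge', [[747.0, -72.0, 20.0]])]
```

Emit:
apply_moves --pt "15 29.6 0 0 0 2.5" --pt "15 29.6 0 0 0 2.5" --pt "15 29.6 0 0 0 2.5" --pt "15 29.6 0 0 0 2.5" --pt "15 29.6 0 0 0 2.5" --pt "15 29.6 0 0 0 2.5" --pt "15 29.6 0 0 0 2.5" --pt "15 29.6 0 0 0 2.5" --pt "15 29.6 0 0 0 2.5" --pt "15 29.6 0 0 0 2.5" --hand 100

```text
time: 2.18
position: [294.7, -310.7, 209.0]
tcp_rot: [0.9, -0.435, 0.0, 0.0]
wrist_force: [1.0, 0.2, -0.1]
opening: 1.004
```

```bash
cat >> h.py <<'E'
def st():
    o=env.get_obs(); q=o["tcp_rot"]; m=R.from_quat(q).as_matrix()
    print("t",round(o["time"],2),"pos",o["position"].round(1),"zdir",m[:,2].round(3),"yaw x",round(np.degrees(np.arctan2(m[1,0],m[0,0])),2),"F",o["wrist_force"].round(1),"open",round(o["opening"],3),"j",o["joint_positions"].round(2))
E
python3 - <<'E'
from h import *
st()
a=np.array([0.022,1,0]);a/=np.linalg.norm(a);n=np.array([1,-.022,0])
e=np.array([594.4,248.8,36])
pts=[e+s*14*n for s in(-1,1)]+[e+55*a+s*14*n for s in (-1,1)]
bl=np.array([[640.8,414.9],[637.9,302.7],[549.9,305.5],[551.8,417.9]]);pts+=[np.r_[p,62] for p in bl]
pts+=[np.r_[p,3] for p in [[536.4,263.9],[573.9,57.6],[436.8,34.7],[400.3,238.4]]]
crop("scene","s_bar",300,200,520,310,3.6,pts=proj("scene",pts))
E
```

```text
t 2.18 pos [ 294.7 -310.7  209. ] zdir [ 0.001 -0.    -1.   ] yaw x -51.57 F [ 1.   0.2 -0.1] open 1.004 j [-0.98 -0.23  2.05  0.    1.31 -0.08]
```

View pics/s_bar.png

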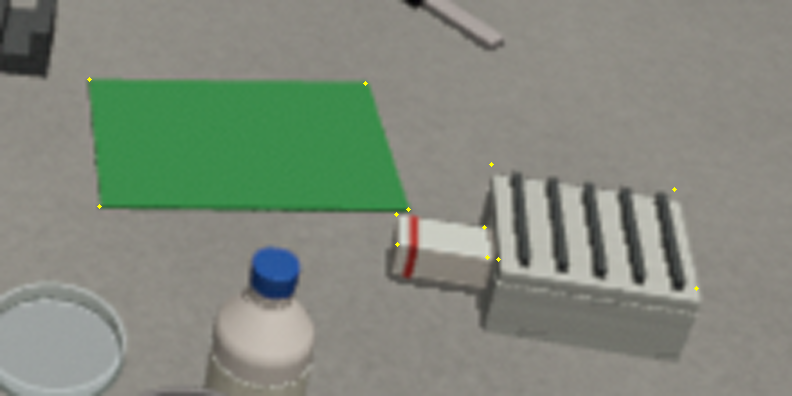

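```bash
cat >> h.py <<'E'
def tri(uvt,uvs):
    A=[];b=[]
    for n,uv in(("top",uvt),("scene",uvs)):
        K,p,r=cam(n); d=r@(np.linalg.inv(K)@np.r_[uv,1]*[1,-1,-1]); d/=np.linalg.norm(d); M=np.eye(3)-np.outer(d,d); A.append(M);b.append(M@p)
    x=np.linalg.lstsq(np.vstack(A),np.hstack(b),rcond=None)[0]
    return x.round(1), (proj("top",x)[0]-uvt).round(1),(proj("scene",x)[0]-uvs).round(1)
E
python3 - <<'E'
from h import *
def T(c,x0=110,y0=145,s=5.5): return np.array([x0+c[0]/s-.5,y0+c[1]/s-.5])
def S(c,x0=300,y0=200,s=3.6): return np.array([x0+c[0]/s-.5,y0+c[1]/s-.5])
for nm,a,b in (("bl -y far",(262,76),(488,281)),("bl +y far",(62,68),(697,300)),("bl +y near",(52,226),(680,190)),("bl -y near",(253,232),(494,176)),
 ("bar end near",(366,185),(400,216)),("bar end far",(369,136),(396,247)),("bar mouth far",(268,131),(490,259))):
    print(nm,*tri(T(a),S(b)))
E
```

```text
bl -y far [640.4 303.2  46.3] [1.3 0.1] [ 1.9 -0.1]
bl +y far [642.1 417.6  54.3] [0.1 0. ] [ 0.1 -0. ]
bl +y near [551.9 419.6  61.8] [-0.5 -0.1] [-0.7  0.1]
bl -y near [550.8 308.4  53.5] [-0.1 -0. ] [-0.2  0. ]
bar end near [580.4 250.4  34.9] [-0.3 -0. ] [-0.4  0. ]
bar end far [608.8 248.3  34. ] [0.1 0. ] [ 0.2 -0. ]
bar mouth far [610.5 305.5  36.1] [0.2 0. ] [ 0.3 -0. ]
```

Emit:
apply_moves --pt "15 29.6 0 0 0 2.5" --pt "15 29.6 0 0 0 2.5" --pt "15 29.6 0 0 0 2.5" --pt "15 29.6 0 0 0 2.5" --pt "15 29.6 0 0 0 2.5" --pt "15 29.6 0 0 0 2.5" --pt "15 29.6 0 0 0 2.5" --pt "15 29.6 0 0 0 2.5" --pt "15 29.6 0 0 0 2.5" --pt "15 29.6 0 0 0 2.5"

```text
time: 3.07
position: [444.9, -14.7, 209.1]
tcp_rot: [0.973, -0.229, 0.001, 0.0]
wrist_force: [1.2, -0.6, 0.2]
opening: 1.002
```

Emit:
apply_moves --pt "15 29.4 -8 0 0 2.5" --pt "15 29.4 -8 0 0 2.5" --pt "15 29.4 -8 0 0 2.5" --pt "15 29.4 -8 0 0 2.5" --pt "15 29.4 -8 0 0 2.5" --pt "15 29.4 -8 0 0 2.5" --pt "15 29.4 -8 0 0 2.5" --pt "15 29.4 -8 0 0 2.5" --pt "15 29.4 -8 0 0 2.5" --pt "15 29.4 -8 0 0 2.5"

```text
time: 3.9
position: [594.9, 279.3, 128.2]
tcp_rot: [1.0, -0.013, 0.0, 0.0]
wrist_force: [0.9, -0.2, 0.3]
opening: 0.997
```

```bash
python3 -c "
from h import *
st()"
```

```text
t 3.9 pos [594.9 279.3 128.2] zdir [ 0. -0. -1.] yaw x -1.54 F [ 0.9 -0.2  0.3] open 0.997 j [ 0.33  0.36  1.6  -0.    1.19  0.36]
```

Emit:
apply_moves --pt "0 0 -17 0 0 0" --pt "0 0 -17 0 0 0" --pt "0 0 -17 0 0 0" --pt "0 0 -17 0 0 0" --pt "0 0 -17 0 0 0" --pt "0 0 -17 0 0 0" --pt "0 0 -12 0 0 0" --pt "0 0 -8 0 0 0" --pt "0 0 0 0 0 0" --pt "0 0 0 0 0 0"

```text
time: 4.73
position: [594.2, 277.8, 6.7]
tcp_rot: [1.0, -0.015, -0.0, 0.0]
wrist_force: [-0.4, -0.2, 0.5]
opening: 1.003
```

```bash
python3 - <<'E'
from h import *
st()
crop("scene","s1",330,130,520,310,3.2)
E
```

```text
t 4.73 pos [594.2 277.8   6.7] zdir [-0. -0. -1.] yaw x -1.67 F [-0.4 -0.2  0.5] open 1.003 j [0.33 0.51 1.65 0.   0.99 0.36]
```

View pics/s1.png

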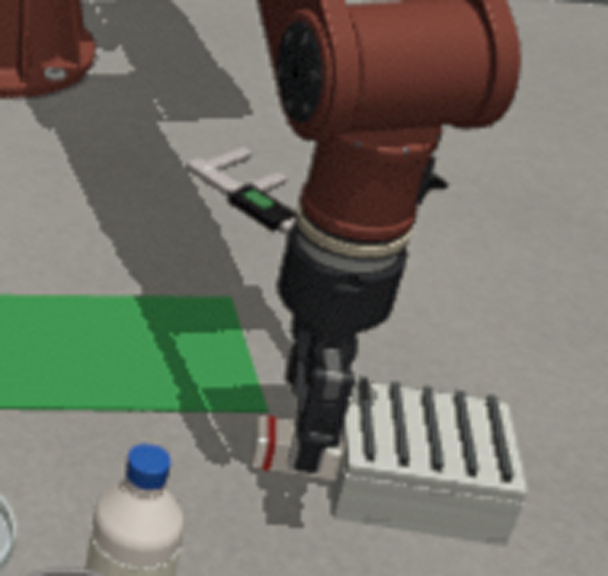

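The gripper straddles the free end of the bar: fingers at crop (315,430), red ring at (267,442), and the ribbed block to the right is clear. I'll close on it.

Emit:
apply_moves --pt "0 0 -1 0 0 0" --pt "0 0 0 0 0 0" --pt "0 0 0 0 0 0" --pt "0 0 0 0 0 0" --pt "0 0 0 0 0 0" --pt "0 0 0 0 0 0" --pt "0 0 0 0 0 0" --pt "0 0 0 0 0 0" --pt "0 0 0 0 0 0" --pt "0 0 0 0 0 0" --hand 0

```text
time: 5.62
position: [594.9, 277.9, 6.6]
tcp_rot: [1.0, -0.014, 0.001, -0.0]
wrist_force: [0.4, -1.5, 5.2]
opening: 0.304
```

Emit:
apply_moves --pt "0 0 2 0 0 0" --pt "-0.2 -8 0 0 0 0" --pt "-0.3 -14 0 0 0 0" --pt "-0.3 -14 0 0 0 0" --pt "-0.3 -14 0 0 0 0" --pt "-0.3 -14 0 0 0 0" --pt "-0.3 -14 0 0 0 0" --pt "-0.3 -14 0 0 0 0" --pt "-0.3 -14 0 0 0 0" --pt "-0.3 -14 0 0 0 0"

```text
time: 6.45
position: [590.8, 155.6, 7.2]
tcp_rot: [1.0, -0.015, -0.001, 0.001]
wrist_force: [0.3, 0.2, -4.5]
opening: 0.302
```

```bash
python3 - <<'E'
from h import *
st()
crop("scene","s2",280,130,520,310,3.2)
E
```

```text
t 6.45 pos [590.8 155.6   7.2] zdir [-0.001 -0.001 -1.   ] yaw x -1.67 F [ 0.3  0.2 -4.5] open 0.302 j [ 0.14  0.43  1.76 -0.    0.95  0.17]
```

View pics/s2.png

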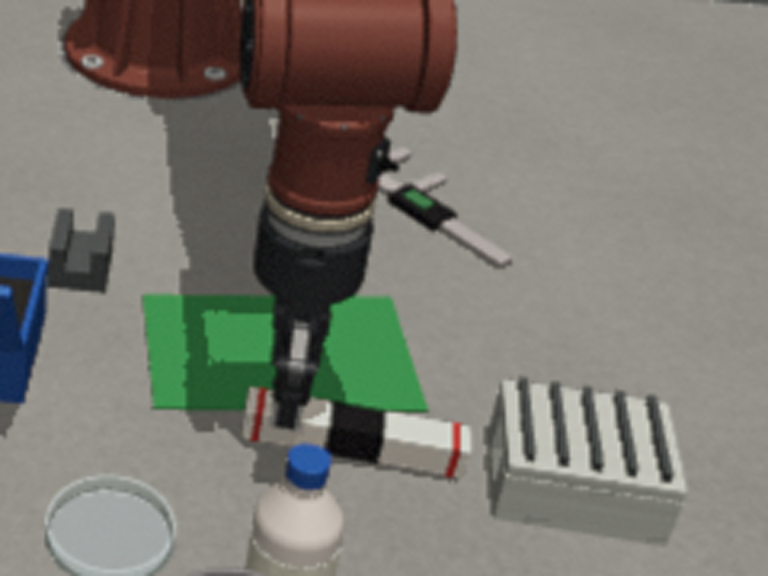

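Emit:
apply_moves --pt "0 0 10 0 0 0" --pt "0 0 12 0 0 0" --pt "-14 -8 0 0 0 0.5" --pt "-18 -10 0 0 0 0.5" --pt "-18 -10 0 0 0 0.5" --pt "-18 -10 0 0 0 0.5" --pt "-18 -10 0 0 0 0.5" --pt "-16 -10 0 0 0 0" --pt "0 0 -6 0 0 0" --pt "0 0 -6 0 0 0"

```text
time: 7.33
position: [490.4, 100.2, 19.2]
tcp_rot: [1.0, 0.007, 0.002, -0.0]
wrist_force: [0.3, 0.3, -4.2]
opening: 0.304
```

Emit:
apply_moves --pt "0 0 -5 0 0 0" --pt "0 0 -4 0 0 0" --pt "0 0 -2 0 0 0" --pt "0 0 -1 0 0 0" --pt "0 0 -1 0 0 0" --pt "0 0 -1 0 0 0" --pt "0 0 0 0 0 0" --pt "0 0 0 0 0 0" --pt "0 0 0 0 0 0" --pt "0 0 0 0 0 0"

```text
time: 8.17
position: [489.9, 99.9, 4.0]
tcp_rot: [1.0, 0.007, 0.0, -0.0]
wrist_force: [-0.4, -0.2, -3.9]
opening: 0.302
```

```bash
python3 - <<'E'
from h import *
st()
crop("scene","s3",280,130,520,310,3.2)
E
```

```text
t 8.17 pos [489.9  99.9   4. ] zdir [ 0.001  0.    -1.   ] yaw x 0.83 F [-0.4 -0.2 -3.9] open 0.302 j [0.06 0.24 2.03 0.   0.87 0.05]
```

View pics/s3.png

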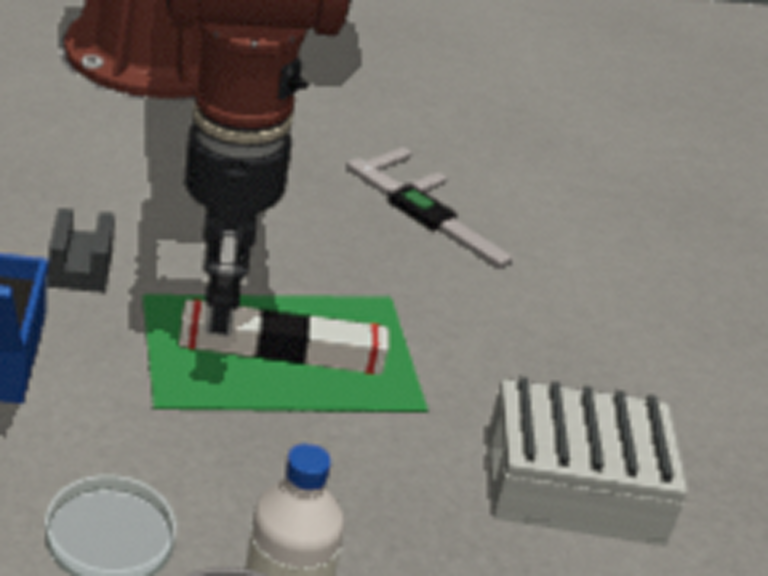

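Emit:
apply_moves --pt "0 0 -1 0 0 0" --pt "0 0 -1 0 0 0" --pt "0 0 -0.7 0 0 0" --pt "0 0 0 0 0 0" --pt "0 0 0 0 0 0" --pt "0 0 0 0 0 0" --pt "0 0 0 0 0 0" --pt "0 0 0 0 0 0" --pt "0 0 0 0 0 0" --pt "0 0 0 0 0 0"

```text
time: 9.05
position: [489.9, 99.7, 1.8]
tcp_rot: [1.0, 0.007, 0.0, 0.0]
wrist_force: [-2.5, -1.9, 5.8]
opening: 0.3
```

Emit:
apply_moves --pt "0 0 0 0 0 0" --pt "0 0 0 0 0 0" --pt "0 0 0 0 0 0" --pt "0 0 0 0 0 0" --pt "0 0 0 0 0 0" --pt "0 0 0 0 0 0" --pt "0 0 0 0 0 0" --pt "0 0 0 0 0 0" --pt "0 0 0 0 0 0" --pt "0 0 0 0 0 0" --hand 85

```text
time: 9.88
position: [489.6, 99.9, 1.1]
tcp_rot: [1.0, 0.007, -0.0, -0.0]
wrist_force: [-0.3, -0.1, 1.1]
opening: 0.855
```

Emit:
apply_moves --pt "0 0 20 0 0 0" --pt "0 0 20 0 0 0" --pt "0 0 20 0 0 0" --pt "0 0 10 0 0 0" --pt "0 0 0 0 0 0" --pt "0 0 0 0 0 0" --pt "0 0 0 0 0 0" --pt "0 0 0 0 0 0" --pt "0 0 0 0 0 0" --pt "0 0 0 0 0 0"

```text
time: 10.72
position: [488.7, 99.8, 70.0]
tcp_rot: [1.0, 0.007, -0.001, 0.0]
wrist_force: [-0.6, -0.1, -0.2]
opening: 0.851
```

```bash
python3 - <<'E'
from h import *
st()
crop("scene","s4",280,150,420,270,5.5);crop("top","t4",150,160,270,250,6.5)
for n in ("top","scene"): print([(np.round(d["xyz"]).tolist(),round(d["score"],2)) for d in env.spot_in(n,"bar_center")[:3]])
E
```

```text
t 10.72 pos [488.7  99.8  70. ] zdir [-0.002 -0.    -1.   ] yaw x 0.84 F [-0.6 -0.1 -0.2] open 0.851 j [0.06 0.12 2.01 0.   1.01 0.05]
[([620.0, -154.0, 122.0], 0.3)]
[([508.0, 153.0, 29.0], 0.84)]
```

View pics/s4.png

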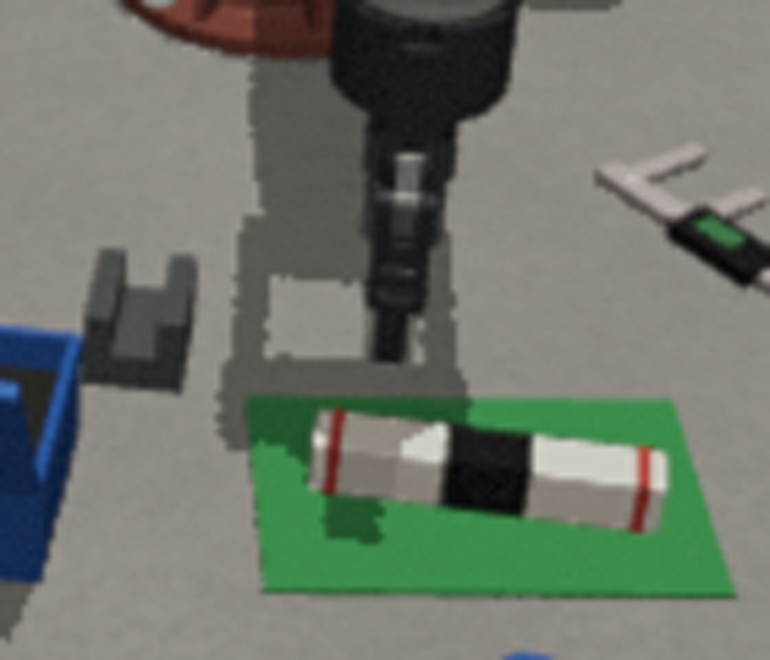

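View pics/t4.png

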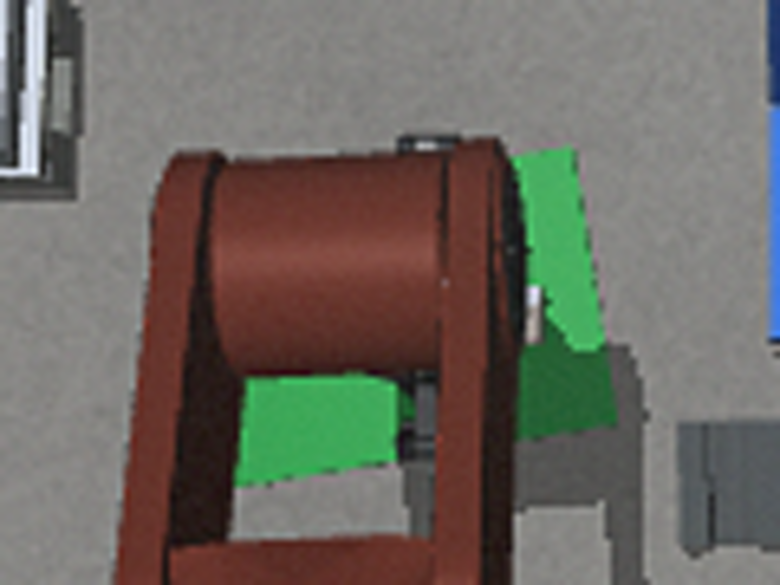

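```bash
python3 - <<'E'
from h import *
def S(c,x0=280,y0=150,s=5.5): return np.array([x0+c[0]/s-.5,y0+c[1]/s-.5])
print("near-cam bottom z3",ray("scene",[S((445,505)),S((523,515))],3)[:,:2].round(1).tolist())
print("far top z31",ray("scene",[S((447,427)),S((534,435))],31)[:,:2].round(1).tolist())
print("ends top far z31",ray("scene",[S((318,411)),S((667,453))],31)[:,:2].round(1).tolist())
print("ends bottom near z3",ray("scene",[S((318,490)),S((658,530))],3)[:,:2].round(1).tolist())
E
```

```text
near-cam bottom z3 [[499.6, 134.6], [499.8, 170.4]]
far top z31 [[476.8, 131.4], [474.9, 171.3]]
ends top far z31 [[476.5, 71.3], [476.3, 231.7]]
ends bottom near z3 [[500.4, 75.6], [498.3, 231.5]]
```

Emit:
apply_moves --pt "0 17 0 0 0 0" --pt "0 17 0 0 0 0" --pt "0 17.5 0 0 0 0" --pt "0 0 -10 0 0 0" --pt "0 0 -14 0 0 0" --pt "0 0 -14 0 0 0" --pt "0 0 -14 0 0 0" --pt "0 0 -10 0 0 0" --pt "0 0 -5 0 0 0" --pt "0 0 0 0 0 0"

```text
time: 11.75
position: [488.1, 150.7, 2.4]
tcp_rot: [1.0, 0.007, -0.002, 0.0]
wrist_force: [-0.6, -0.3, 0.4]
opening: 0.853
```

```bash
python3 - <<'E'
from h import *
st()
crop("scene","s5",280,150,420,270,5.5)
E
```

```text
t 11.75 pos [488.1 150.7   2.4] zdir [-0.003 -0.001 -1.   ] yaw x 0.82 F [-0.6 -0.3  0.4] open 0.853 j [ 0.16  0.26  2.   -0.    0.88  0.15]
```

View pics/s5.png

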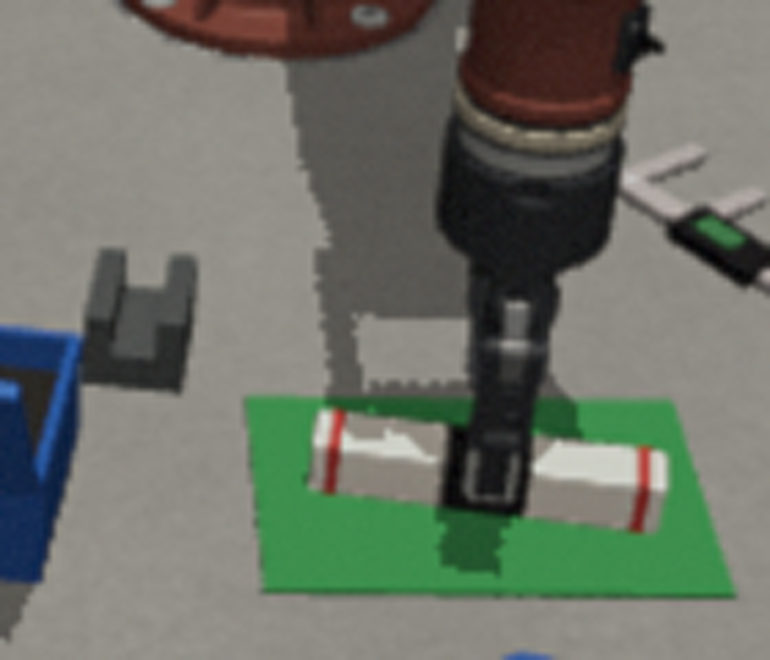

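Emit:
apply_moves --pt "0 0 0 0 0 0" --pt "0 0 0 0 0 0" --pt "0 0 0 0 0 0" --pt "0 0 0 0 0 0" --pt "0 0 0 0 0 0" --pt "0 0 0 0 0 0" --pt "0 0 0 0 0 0" --pt "0 0 0 0 0 0" --pt "0 0 0 0 0 0" --pt "0 0 0 0 0 0" --hand 0

```text
time: 12.63
position: [490.5, 151.5, 5.3]
tcp_rot: [1.0, 0.007, 0.001, -0.0]
wrist_force: [-1.7, -0.0, 6.6]
opening: 0.297
```

Emit:
apply_moves --pt "0 0 10 0 0 0" --pt "0 0 25 0 0 0" --pt "0 0 30 0 0 0" --pt "0 0 30 0 0 0" --pt "0 0 30 0 0 0" --pt "0 0 25 0 0 0" --pt "0 0 10 0 0 0" --pt "0 0 0 0 0 0" --pt "0 0 0 0 0 0" --pt "0 0 0 0 0 0"

```text
time: 13.47
position: [487.4, 151.0, 161.4]
tcp_rot: [1.0, 0.007, -0.003, 0.0]
wrist_force: [-0.4, 0.3, -4.4]
opening: 0.291
```

```bash
python3 - <<'E'
from h import *
st()
crop("scene","s6",260,90,420,230,4.5)
E
```

```text
t 13.47 pos [487.4 151.  161.4] zdir [-0.005 -0.001 -1.   ] yaw x 0.84 F [-0.4  0.3 -4.4] open 0.291 j [ 0.16  0.02  1.92 -0.    1.2   0.15]
```

View pics/s6.png

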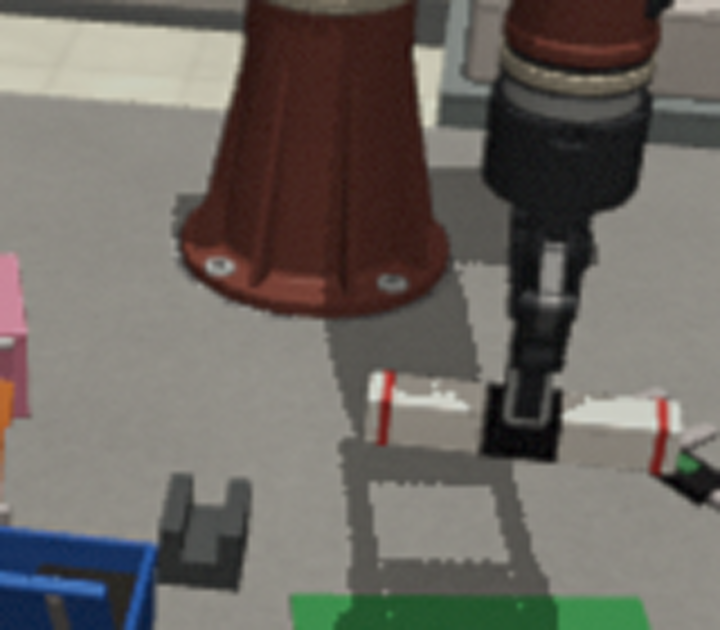

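Emit:
apply_moves --pt "4.7 -30.2 0 0 0 0" --pt "4.7 -30.2 0 0 0 0" --pt "4.7 -30.2 0 0 0 0" --pt "4.7 -30.2 0 0 0 0" --pt "4.7 -30.2 0 0 0 0" --pt "4.7 -30.2 0 0 0 0" --pt "4.7 -30.2 0 0 0 0" --pt "4.7 -30.2 0 0 0 0" --pt "4.7 -30.2 0 0 0 0" --pt "4.7 -30.2 0 0 0 0"

```text
time: 14.35
position: [535.0, -151.5, 161.3]
tcp_rot: [1.0, 0.007, -0.002, -0.001]
wrist_force: [1.1, -0.8, -5.1]
opening: 0.291
```

Emit:
apply_moves --pt "0 0 -10 0 0 0" --pt "0 0 -15 0 0 0" --pt "0 0 -15 0 0 0" --pt "0 0 -15 0 0 0" --pt "0 0 -10 0 0 0" --pt "0 0 0 0 0 0" --pt "0 0 0 0 0 0" --pt "0 0 0 0 0 0" --pt "0 0 0 0 0 0" --pt "0 0 0 0 0 0"

```text
time: 15.18
position: [537.7, -151.0, 100.4]
tcp_rot: [1.0, 0.007, 0.001, 0.0]
wrist_force: [-0.0, -0.2, -3.7]
opening: 0.296
```

```bash
python3 - <<'E'
from h import *
st()
im=crop("scene","s7",180,110,320,240,5.2);crop("top","t7",250,130,370,230,6.5)
E
```

```text
t 15.18 pos [ 537.7 -151.   100.4] zdir [ 0.002 -0.001 -1.   ] yaw x 0.85 F [-0.  -0.2 -3.7] open 0.296 j [-0.4   0.19  1.86  0.    1.09 -0.41]
```

View pics/s7.png

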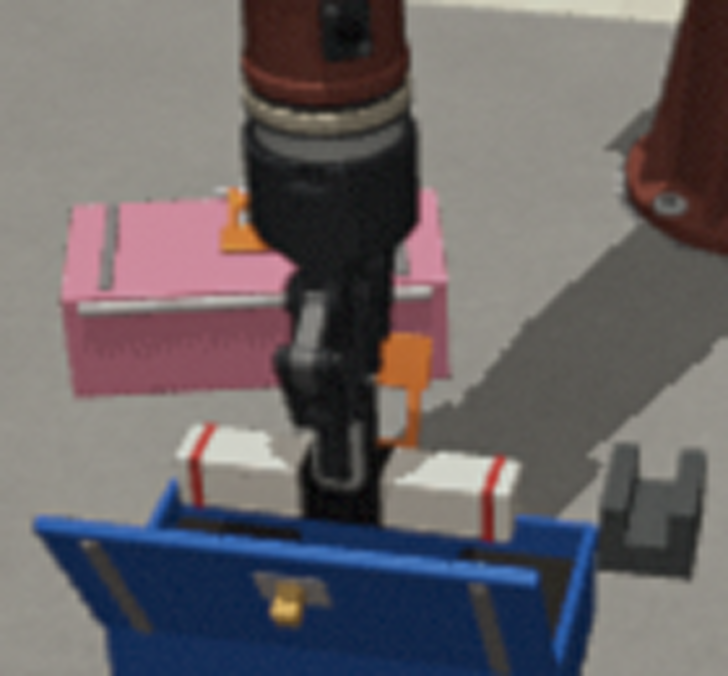

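View pics/t7.png

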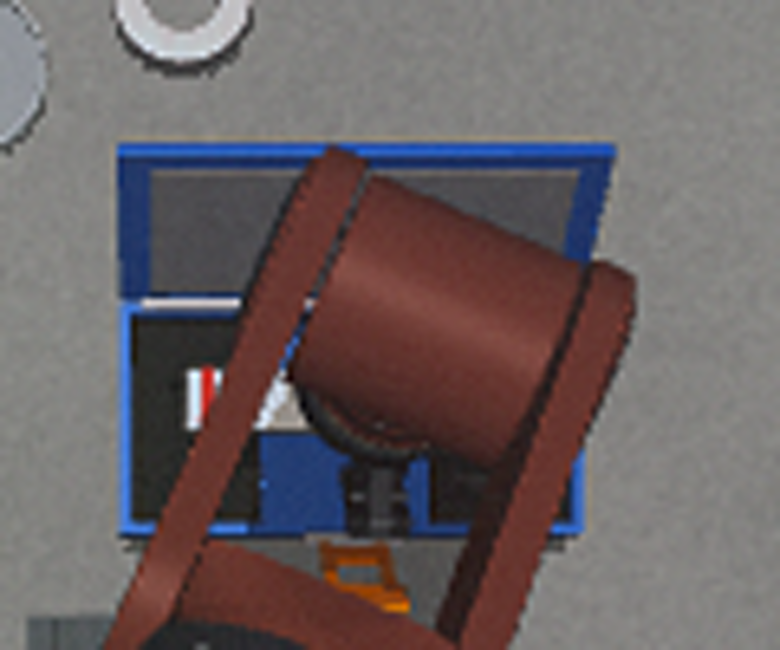

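```bash
python3 - <<'E'
from h import *
def T(c,x0=250,y0=130,s=6.5): return np.array([x0+c[0]/s-.5,y0+c[1]/s-.5])
def S(c,x0=180,y0=110,s=5.2): return np.array([x0+c[0]/s-.5,y0+c[1]/s-.5])
for z in(120,124,127):
  print(z,"top +y end",ray("top",[T((188,370)),T((188,431))],z)[:,:2].round(1).tolist())
  print(" scene far-edge ends",ray("scene",[S((191,424)),S((521,461))],z)[:,:2].round(1).tolist())
print(tri(T((188,431)),S((521,461))))
st(); st()
E
```

```text
120 top +y end [[550.1, -72.4], [522.4, -72.8]]
 scene far-edge ends [[515.2, -234.8], [514.6, -72.8]]
124 top +y end [[549.7, -72.4], [522.1, -72.7]]
 scene far-edge ends [[520.7, -232.6], [520.2, -71.7]]
127 top +y end [[549.4, -72.3], [521.9, -72.7]]
 scene far-edge ends [[524.9, -231.0], [524.3, -70.8]]
(array([521.9, -72. , 125.2]), array([-0.2,  0. ]), array([-0.3, -0. ]))
t 15.28 pos [ 537.3 -150.9  100.1] zdir [ 0.002 -0.001 -1.   ] yaw x 0.84 F [ 0.3  0.  -3.9] open 0.292 j [-0.4   0.19  1.86 -0.    1.09 -0.41]
t 15.28 pos [ 537.3 -150.9  100.1] zdir [ 0.002 -0.001 -1.   ] yaw x 0.84 F [ 0.3  0.  -3.9] open 0.292 j [-0.4   0.19  1.86 -0.    1.09 -0.41]
```

Emit:
apply_moves --pt "-1 0.4 -5 0 0 0" --pt "-1 0.4 -8 0 0 0" --pt "0 0 -10 0 0 0" --pt "0 0 -10 0 0 0" --pt "0 0 -10 0 0 0" --pt "0 0 -8 0 0 0" --pt "0 0 -5 0 0 0" --pt "0 0 0 0 0 0" --pt "0 0 0 0 0 0" --pt "0 0 0 0 0 0"

```text
time: 16.12
position: [535.2, -150.1, 43.5]
tcp_rot: [1.0, 0.007, 0.0, 0.0]
wrist_force: [0.7, -0.7, -3.8]
opening: 0.293
```

```bash
python3 - <<'E'
from h import *
st()
im=crop("scene","s8",180,110,320,240,5.2);crop("top","t8",250,130,370,230,6.5)
E
```

```text
t 16.12 pos [ 535.2 -150.1   43.5] zdir [ 0.001 -0.    -1.   ] yaw x 0.84 F [ 0.7 -0.7 -3.8] open 0.293 j [-0.4   0.27  1.89 -0.    0.98 -0.41]
```

View pics/s8.png

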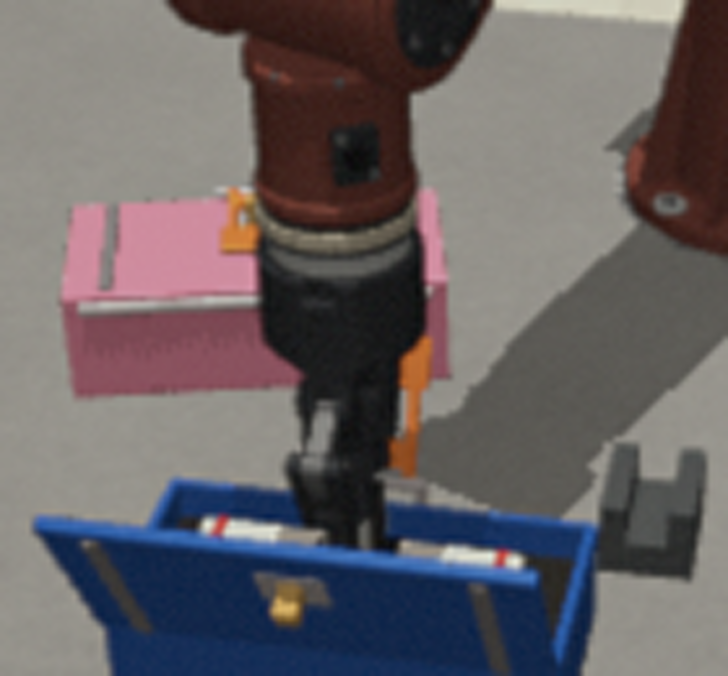

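View pics/t8.png

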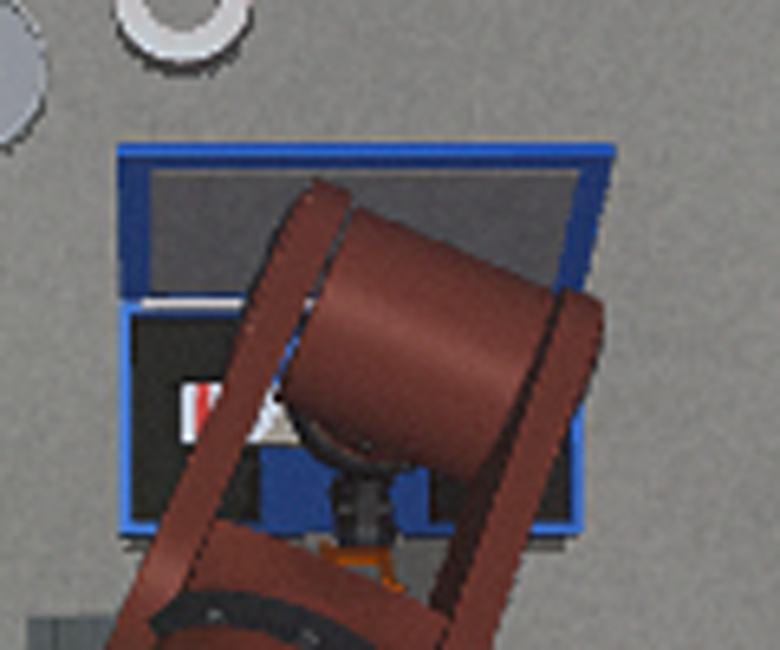

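```bash
python3 - <<'E'
from h import *
def T(c,x0=250,y0=130,s=6.5): return np.array([x0+c[0]/s-.5,y0+c[1]/s-.5])
print("bar +y end",ray("top",[T((182,383)),T((182,444))],68.5)[:,:2].round(1).tolist())
print("rim left", ray("top",[T((120,303)),T((120,536))],60)[:,:2].round(1).tolist())
E
```

```text
bar +y end [[549.0, -70.2], [520.2, -70.6]]
rim left [[587.6, -40.3], [476.7, -41.9]]
```

Emit:
apply_moves --pt "-1 -0.5 0 0 0 0" --pt "-1 0 0 0 0 0" --pt "0 0 -4 0 0 0" --pt "0 0 -5 0 0 0" --pt "0 0 -4 0 0 0" --pt "0 0 -3 0 0 0" --pt "0 0 -1.5 0 0 0" --pt "0 0 0 0 0 0" --pt "0 0 0 0 0 0" --pt "0 0 0 0 0 0"

```text
time: 17.05
position: [532.8, -150.4, 25.7]
tcp_rot: [1.0, 0.007, 0.0, 0.0]
wrist_force: [-0.1, -0.6, -3.6]
opening: 0.289
```

Emit:
apply_moves --pt "0 0 -0.7 0 0 0" --pt "0 0 -0.7 0 0 0" --pt "0 0 0 0 0 0" --pt "0 0 0 0 0 0" --pt "0 0 0 0 0 0" --pt "0 0 0 0 0 0" --pt "0 0 0 0 0 0" --pt "0 0 0 0 0 0" --pt "0 0 0 0 0 0" --pt "0 0 0 0 0 0"

```text
time: 17.88
position: [532.9, -150.5, 24.4]
tcp_rot: [1.0, 0.007, 0.0, 0.0]
wrist_force: [-0.3, -0.3, -3.0]
opening: 0.295
```

```bash
python3 - <<'E'
from h import *
st()
im=crop("scene","s9",180,110,320,240,5.2);crop("top","t9",250,130,370,230,6.5)
E
```

```text
t 17.88 pos [ 532.9 -150.5   24.4] zdir [ 0.001 -0.    -1.   ] yaw x 0.84 F [-0.3 -0.3 -3. ] open 0.295 j [-0.4   0.3   1.9  -0.    0.94 -0.42]
```

View pics/s9.png

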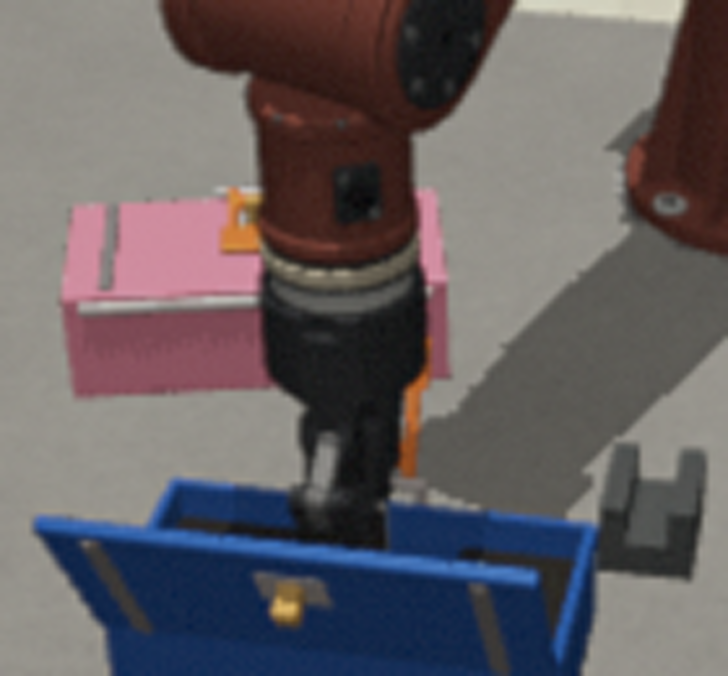

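The bar has gone below the rim in the scene view and nothing blocked it. I'll lower about 1 mm more and then release.

Emit:
apply_moves --pt "0 0 -0.7 0 0 0" --pt "0 0 -0.7 0 0 0" --pt "0 0 0 0 0 0" --pt "0 0 0 0 0 0" --pt "0 0 0 0 0 0" --pt "0 0 0 0 0 0" --pt "0 0 0 0 0 0" --pt "0 0 0 0 0 0" --pt "0 0 0 0 0 0" --pt "0 0 0 0 0 0"

```text
time: 18.82
position: [532.9, -150.5, 24.3]
tcp_rot: [1.0, 0.007, -0.0, 0.0]
wrist_force: [-2.7, 0.5, 6.5]
opening: 0.295
```

Emit:
apply_moves --pt "0 0 0 0 0 0" --pt "0 0 0 0 0 0" --pt "0 0 0 0 0 0" --pt "0 0 0 0 0 0" --pt "0 0 0 0 0 0" --pt "0 0 0 0 0 0" --pt "0 0 0 0 0 0" --pt "0 0 0 0 0 0" --pt "0 0 0 0 0 0" --pt "0 0 0 0 0 0" --hand 58

```text
time: 19.65
position: [532.6, -150.4, 22.8]
tcp_rot: [1.0, 0.007, -0.0, -0.0]
wrist_force: [-0.4, 0.1, 0.4]
opening: 0.579
```

Emit:
apply_moves --pt "0 0 5 0 0 0" --pt "0 0 10 0 0 0" --pt "0 0 20 0 0 0" --pt "0 0 30 0 0 0" --pt "0 0 30 0 0 0" --pt "0 0 30 0 0 0" --pt "0 0 30 0 0 0" --pt "0 0 20 0 0 0" --pt "0 0 10 0 0 0" --pt "0 0 0 0 0 0"

```text
time: 20.48
position: [534.8, -151.2, 212.1]
tcp_rot: [1.0, 0.007, 0.003, 0.001]
wrist_force: [0.5, -0.1, 1.2]
opening: 0.579
```

```bash
python3 - <<'E'
from h import *
st()
im=crop("scene","s10",180,110,320,240,5.2);crop("top","t10",250,130,370,230,6.5)
E
```

```text
t 20.48 pos [ 534.8 -151.2  212.1] zdir [ 0.007 -0.003 -1.   ] yaw x 0.84 F [ 0.5 -0.1  1.2] open 0.579 j [-0.4   0.06  1.78  0.    1.29 -0.42]
```

View pics/t10.png

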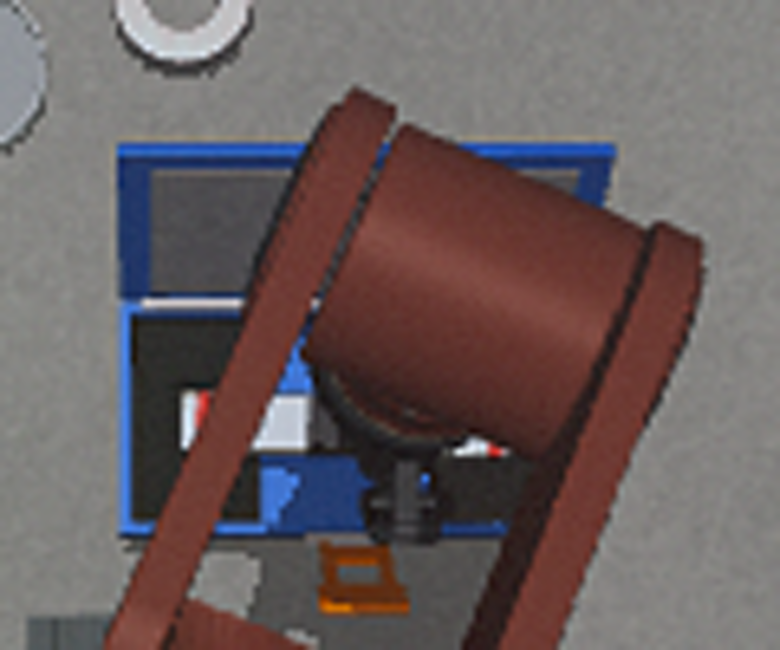

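View pics/s10.png

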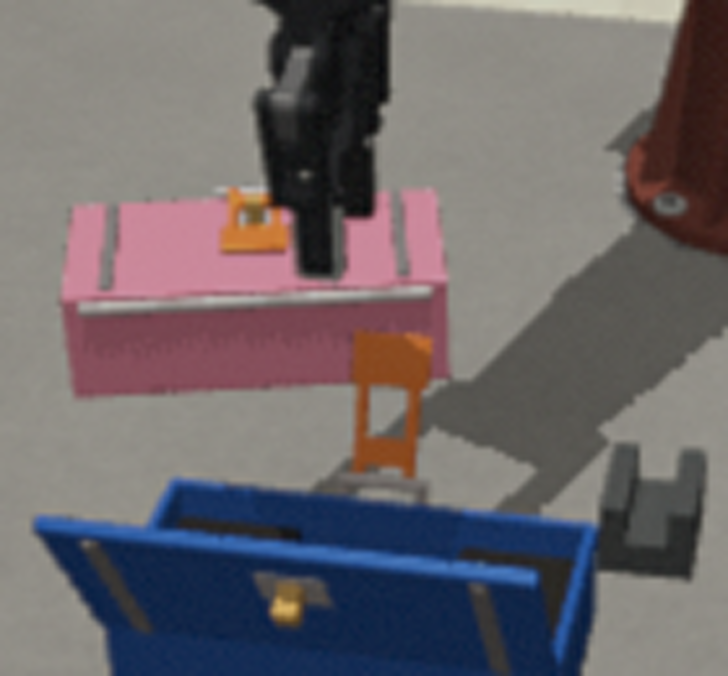

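Emit:
apply_moves --pt "20 8.5 0 0 0 0" --pt "20 8.5 0 0 0 0" --pt "20 8.5 0 0 0 0" --pt "20 8.5 0 0 0 0" --pt "20 8.5 0 0 0 0" --pt "20 8.5 0 0 0 0" --pt "20 8 0 0 0 0" --pt "10 0 0 0 0 0" --pt "0 0 -10 0 0 0" --pt "0 0 -15 0 0 0" --hand 0

```text
time: 21.42
position: [682.6, -91.3, 181.1]
tcp_rot: [1.0, 0.008, -0.0, 0.0]
wrist_force: [-0.2, -0.7, -0.5]
opening: 0.001
```

Emit:
apply_moves --pt "0 0 -15 0 0 0" --pt "0 0 -15 0 0 0" --pt "0 0 -15 0 0 0" --pt "0 0 -12 0 0 0" --pt "0 0 0 0 0 0" --pt "0 0 0 0 0 0" --pt "0 0 0 0 0 0" --pt "0 0 0 0 0 0" --pt "0 0 0 0 0 0" --pt "0 0 0 0 0 0"

```text
time: 22.25
position: [683.5, -91.5, 127.2]
tcp_rot: [1.0, 0.007, 0.001, 0.0]
wrist_force: [0.5, 0.2, -0.2]
opening: -0.001
```

```bash
python3 - <<'E'
from h import *
st()
im=crop("scene","s11",160,80,340,260,4);crop("top","t11",250,110,370,230,5)
E
```

```text
t 22.25 pos [683.5 -91.5 127.2] zdir [ 0.002 -0.001 -1.   ] yaw x 0.84 F [ 0.5  0.2 -0.2] open -0.001 j [-0.23  0.42  1.51  0.    1.21 -0.25]
```

View pics/s11.png

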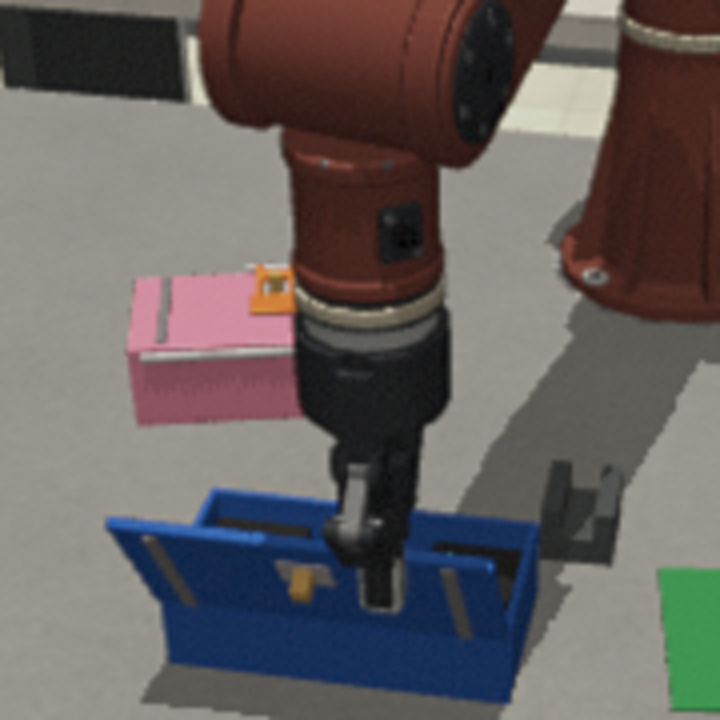

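View pics/t11.png

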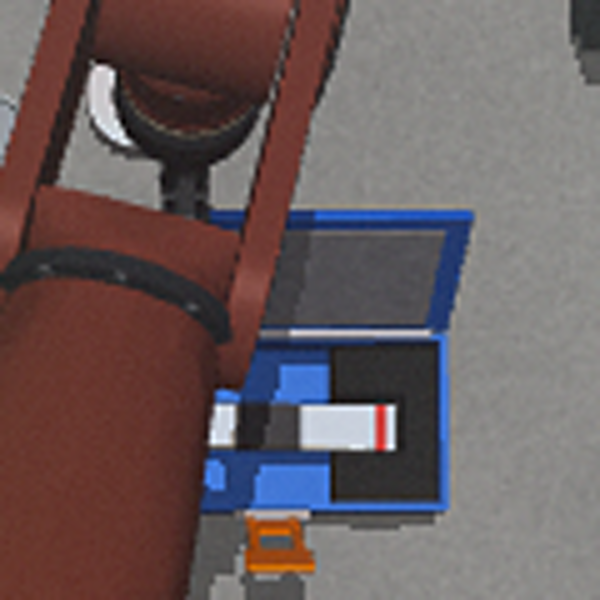

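Emit:
apply_moves --pt "-10 0 0 0 0 0" --pt "-10 0 0 0 0 0" --pt "-8 0 3 0 0 0" --pt "-8 0 3 0 0 0" --pt "-8 0 3 0 0 0" --pt "-8 0 3 0 0 0" --pt "-8 0 3 0 0 0" --pt "-8 0 3 0 0 0" --pt "-8 0 2 0 0 0" --pt "-8 0 0 0 0 0"

```text
time: 23.18
position: [598.1, -91.4, 146.4]
tcp_rot: [1.0, 0.007, 0.0, 0.0]
wrist_force: [1.6, -0.6, 2.8]
opening: -0.003
```

```bash
python3 - <<'E'
from h import *
st()
im=crop("scene","s12",160,80,340,260,4)
E
```

```text
t 23.18 pos [598.1 -91.4 146.4] zdir [ 0.001 -0.    -1.   ] yaw x 0.83 F [ 1.6 -0.6  2.8] open -0.003 j [-0.27  0.23  1.72  0.    1.19 -0.28]
```

View pics/s12.png

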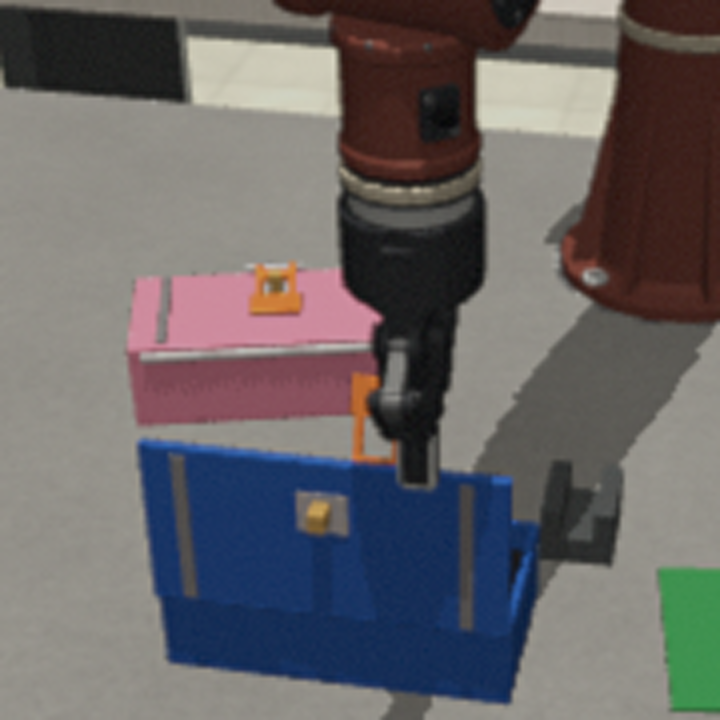

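Emit:
apply_moves --pt "-10 0 0 0 0 0" --pt "-10 0 0 0 0 0" --pt "-9 0 -3 0 0 0" --pt "-8 0 -4 0 0 0" --pt "-8 0 -5 0 0 0" --pt "-7 0 -5 0 0 0" --pt "-7 0 -6 0 0 0" --pt "-6 0 -6.5 0 0 0" --pt "-5 0 -7 0 0 0" --pt "-5 0 -8 0 0 0"

```text
time: 24.07
position: [522.8, -91.3, 100.5]
tcp_rot: [1.0, 0.007, -0.0, -0.0]
wrist_force: [0.9, 0.6, 2.0]
opening: 0.002
```

```bash
python3 - <<'E'
from h import *
st()
im=crop("scene","s13",160,80,340,260,4)
E
```

```text
t 24.07 pos [522.8 -91.3 100.5] zdir [-0.001  0.    -1.   ] yaw x 0.84 F [0.9 0.6 2. ] open 0.002 j [-0.31  0.14  1.92 -0.    1.08 -0.32]
```

View pics/s13.png

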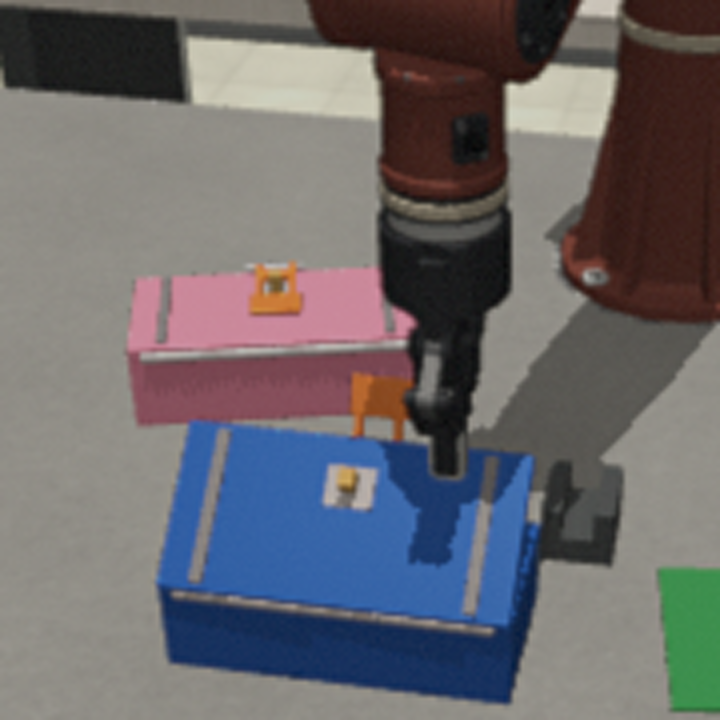

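The lid follows the finger; it is about 0.4 rad open with its free edge at row ~440. I'll continue down.

Emit:
apply_moves --pt "-4 0 -8 0 0 0" --pt "-3 0 -8 0 0 0" --pt "-2 0 -6 0 0 0" --pt "-1 0 -5 0 0 0" --pt "0 0 -4 0 0 0" --pt "0 0 -2 0 0 0" --pt "0 0 -1 0 0 0" --pt "0 0 0 0 0 0" --pt "0 0 0 0 0 0" --pt "0 0 0 0 0 0"

```text
time: 24.95
position: [513.9, -91.4, 67.5]
tcp_rot: [1.0, 0.007, 0.0, 0.0]
wrist_force: [0.5, -0.7, 0.1]
opening: -0.001
```

Emit:
apply_moves --pt "0 0 -1 0 0 0" --pt "0 0 -1 0 0 0" --pt "0 0 0 0 0 0" --pt "0 0 0 0 0 0" --pt "0 0 0 0 0 0" --pt "0 0 0 0 0 0" --pt "0 0 0 0 0 0" --pt "0 0 0 0 0 0" --pt "0 0 0 0 0 0" --pt "0 0 0 0 0 0"

```text
time: 25.78
position: [513.7, -91.4, 65.4]
tcp_rot: [1.0, 0.007, 0.0, 0.0]
wrist_force: [0.2, 0.1, 1.4]
opening: -0.004
```

```bash
python3 - <<'E'
from h import *
st()
im=crop("scene","s14",170,130,320,260,5)
E
```

```text
t 25.78 pos [513.7 -91.4  65.4] zdir [ 0. -0. -1.] yaw x 0.84 F [0.2 0.1 1.4] open -0.004 j [-0.31  0.17  1.96 -0.    1.01 -0.33]
```

View pics/s14.png

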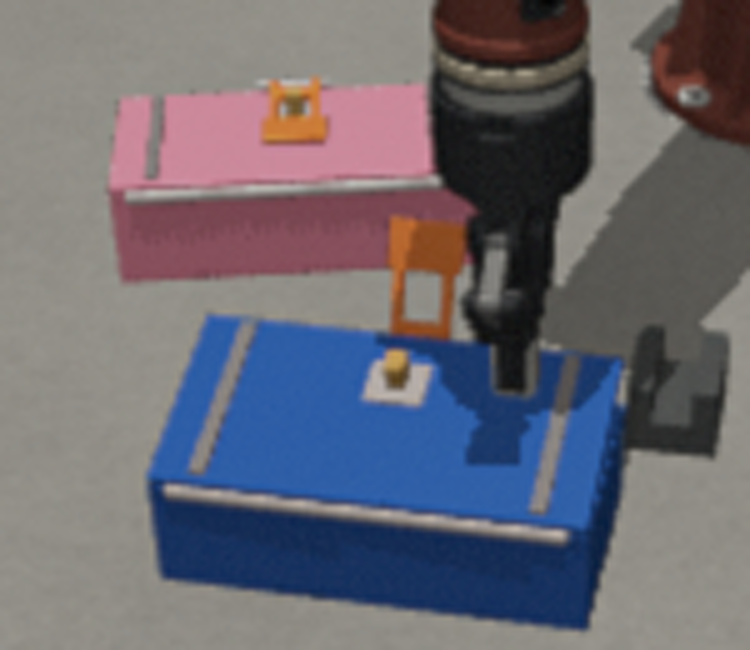

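Emit:
apply_moves --pt "0 0 -0.7 0 0 0" --pt "0 0 -0.7 0 0 0" --pt "0 0 -0.7 0 0 0" --pt "0 0 0 0 0 0" --pt "0 0 0 0 0 0" --pt "0 0 0 0 0 0" --pt "0 0 0 0 0 0" --pt "0 0 0 0 0 0" --pt "0 0 0 0 0 0" --pt "0 0 0 0 0 0"

```text
time: 26.67
position: [513.6, -91.3, 63.1]
tcp_rot: [1.0, 0.007, -0.0, -0.0]
wrist_force: [-0.2, -0.3, -0.2]
opening: 0.0
```

```bash
python3 - <<'E'
from h import *
st()
c=np.array([534.3,-151.2,0]);a=np.radians(0.9);X=np.array([np.cos(a),np.sin(a),0]);Y=np.array([-np.sin(a),np.cos(a),0]);Z=np.array([0,0,1])
P=lambda x,y,z:c+x*X+y*Y+z*Z
def lid(th):
    return [P(55,0,60)+r*(-np.cos(th)*X+np.sin(th)*Z)+8*(np.sin(th)*X+np.cos(th)*Z)+s*110*Y for s in(-1,1) for r in(110,0)]
im=crop("scene","s15",170,130,320,260,5,pts=np.vstack([proj("scene",lid(0))]))
crop("scene","s15b",170,130,320,260,5,im=im,pts=np.vstack([proj("scene",lid(.1))]))
E
```

```text
t 26.67 pos [513.6 -91.3  63.1] zdir [-0.  0. -1.] yaw x 0.84 F [-0.2 -0.3 -0.2] open 0.0 j [-0.31  0.18  1.96  0.    1.   -0.33]
```

View pics/s15.png

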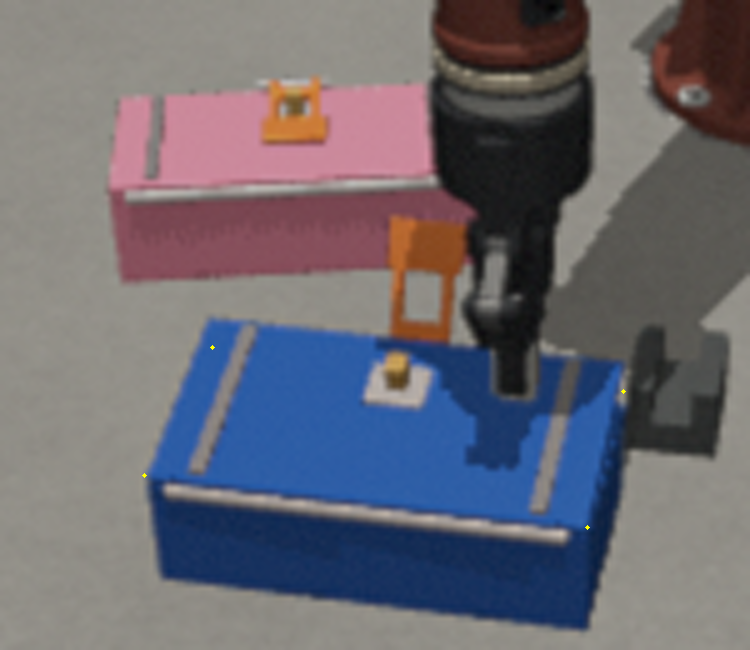

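View pics/s15b.png

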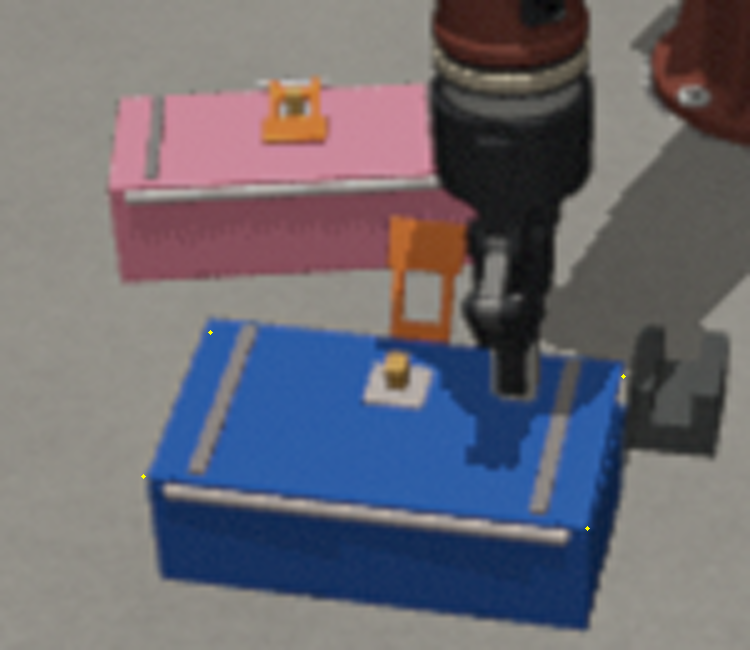

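```bash
python3 - <<'E'
from h import *
p=np.array([513.6,-91.3,63.1])
print((proj("scene",[p,p+[0,0,17],p+[14,0,0],p+[14,0,17]])-[170,130]+.5)*5)
c=np.array([534.3,-151.2,0]);a=np.radians(0.9);X=np.array([np.cos(a),np.sin(a),0]);Y=np.array([-np.sin(a),np.cos(a),0]);Z=np.array([0,0,1])
for th in (0,.05,.1,.15,.2):
  q=c+55*X+60*Z+78*(-np.cos(th)*X+np.sin(th)*Z)+24*(np.sin(th)*X+np.cos(th)*Z)
  print(th,(proj("scene",q)-[170,130]+.5)*5)
E
```

```text
[[515.79863498 429.91058698]
 [515.40375431 403.00462757]
 [509.93060564 446.55780105]
 [509.47806801 419.53045771]]
0 [[399.80730024 380.32028322]]
0.05 [[398.87149224 375.6180962 ]]
0.1 [[397.84554822 371.21986329]]
0.15 [[396.73090739 367.13816856]]
0.2 [[395.52921728 363.38520348]]
```

```bash
python3 - <<'E'
from h import *
p=np.array([683.5,-91.5,127.2])
print(proj("scene",[p,p+[14,0,0],p+[-14,0,0],p+[0,0,10]]))
c=np.array([534.3,-151.2,0])
def f(th): 
  q=c+np.array([55,0,60])+78*np.array([-np.cos(th),0,np.sin(th)])+24*np.array([np.sin(th),0,np.cos(th)]); return (proj("scene",q)[0]).round(1)
print("s13 catch px",160+346/4,80+472/4,[(t,f(t)) for t in (.3,.4,.5,.6)])
print("s12 catch px",160+318/4,80+505/4,[(t,f(t)) for t in (1.2,1.3,1.4,1.5,1.6)])
E
```

```text
[[255.53539458 239.00960087]
 [253.93969005 243.23729619]
 [257.09387277 234.88053383]
 [255.37301743 235.42232591]]
s13 catch px 246.5 198.0 [(0.3, array([248.2, 200.9])), (0.4, array([247.5, 199.9])), (0.5, array([246.8, 199.2])), (0.6, array([246.1, 198.8]))]
s12 catch px 239.5 206.25 [(1.2, array([240.7, 203.6])), (1.3, array([239.8, 205.5])), (1.4, array([238.8, 207.8])), (1.5, array([237.9, 210.4])), (1.6, array([237. , 213.2]))]
```

Emit:
apply_moves --pt "0 0 -1.5 0 0 0" --pt "0 0 -1.5 0 0 0" --pt "0 0 -1.5 0 0 0" --pt "0 0 -1.5 0 0 0" --pt "0 0 -1 0 0 0" --pt "0 0 -1 0 0 0" --pt "0 0 0 0 0 0" --pt "0 0 0 0 0 0" --pt "0 0 0 0 0 0" --pt "0 0 0 0 0 0"

```text
time: 27.55
position: [513.7, -91.3, 55.1]
tcp_rot: [1.0, 0.007, 0.0, -0.0]
wrist_force: [-0.2, 0.2, 0.8]
opening: 0.003
```

```bash
python3 - <<'E'
from h import *
st()
im=crop("scene","s16",170,130,320,260,5)
E
```

```text
t 27.55 pos [513.7 -91.3  55.1] zdir [ 0.  0. -1.] yaw x 0.84 F [-0.2  0.2  0.8] open 0.003 j [-0.31  0.19  1.97  0.    0.99 -0.33]
```

View pics/s16.png

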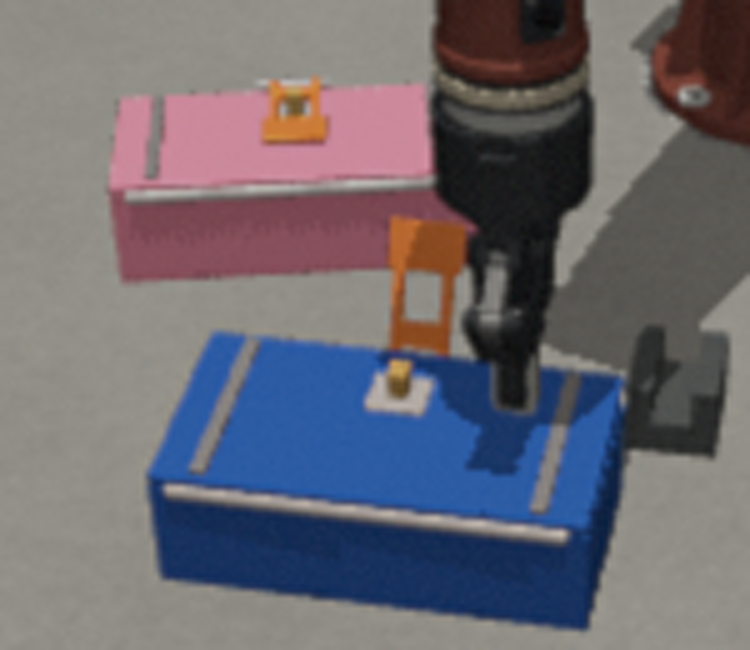

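Emit:
apply_moves --pt "0 0 -1.5 0 0 0" --pt "0 0 -1.5 0 0 0" --pt "0 0 -1 0 0 0" --pt "0 0 -1 0 0 0" --pt "0 0 -1 0 0 0" --pt "0 0 -1 0 0 0" --pt "0 0 0 0 0 0" --pt "0 0 0 0 0 0" --pt "0 0 0 0 0 0" --pt "0 0 0 0 0 0"

```text
time: 28.43
position: [513.7, -91.3, 48.2]
tcp_rot: [1.0, 0.007, 0.0, -0.0]
wrist_force: [0.1, -1.0, -0.4]
opening: -0.0
```

Emit:
apply_moves --pt "0 0 -0.7 0 0 0" --pt "0 0 -0.7 0 0 0" --pt "0 0 -0.7 0 0 0" --pt "0 0 0 0 0 0" --pt "0 0 0 0 0 0" --pt "0 0 0 0 0 0" --pt "0 0 0 0 0 0" --pt "0 0 0 0 0 0" --pt "0 0 0 0 0 0" --pt "0 0 0 0 0 0"

```text
time: 29.27
position: [513.6, -91.4, 46.0]
tcp_rot: [1.0, 0.007, -0.0, 0.0]
wrist_force: [-0.1, 0.1, 1.0]
opening: 0.0
```

```bash
python3 - <<'E'
from h import *
st()
im=crop("scene","s17",170,130,320,260,5)
E
```

```text
t 29.27 pos [513.6 -91.4  46. ] zdir [-0. -0. -1.] yaw x 0.84 F [-0.1  0.1  1. ] open 0.0 j [-0.31  0.2   1.97 -0.    0.97 -0.33]
```

View pics/s17.png

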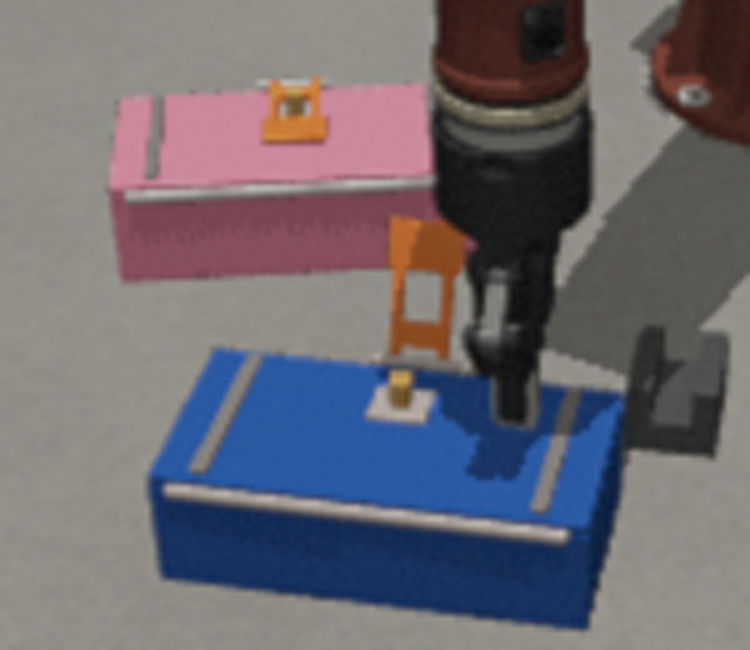

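Emit:
apply_moves --pt "0 0 -0.7 0 0 0" --pt "0 0 -0.7 0 0 0" --pt "0 0 -0.7 0 0 0" --pt "0 0 0 0 0 0" --pt "0 0 0 0 0 0" --pt "0 0 0 0 0 0" --pt "0 0 0 0 0 0" --pt "0 0 0 0 0 0" --pt "0 0 0 0 0 0" --pt "0 0 0 0 0 0"

```text
time: 30.15
position: [513.6, -91.3, 45.4]
tcp_rot: [1.0, 0.007, -0.0, -0.0]
wrist_force: [-4.6, -0.0, 9.4]
opening: 0.003
```

Emit:
apply_moves --pt "0 0 10 0 0 0" --pt "0 0 20 0 0 0" --pt "0 0 30 0 0 0" --pt "0 0 30 0 0 0" --pt "-5 -3 25 0 0 0" --pt "-20 -9 10 0 0 0" --pt "-20 -9 0 0 0 0" --pt "-20 -9 0 0 0 0" --pt "-20 -9 0 0 0 0" --pt "-20 -8 0 0 0 0"

```text
time: 30.98
position: [407.9, -138.7, 169.5]
tcp_rot: [1.0, 0.007, 0.001, 0.0]
wrist_force: [-0.3, 0.0, 0.2]
opening: 0.002
```

```bash
python3 - <<'E'
from h import *
st()
def S(c,x0=170,y0=130,s=5): return np.array([x0+c[0]/s-.5,y0+c[1]/s-.5])
print(ray("scene",[S((495,425)),S((536,425)),S((515,425))],68).round(1).tolist())
im=crop("scene","s18",170,100,320,230,5);crop("top","t18",250,130,370,230,6.5)
E
```

```text
t 30.98 pos [ 407.9 -138.7  169.5] zdir [ 0.001 -0.001 -1.   ] yaw x 0.86 F [-0.3  0.   0.2] open 0.002 j [-0.49 -0.18  2.09 -0.    1.23 -0.51]
[[517.9, -101.0, 68.0], [513.9, -80.8, 68.0], [515.9, -91.1, 68.0]]
```

View pics/s18.png

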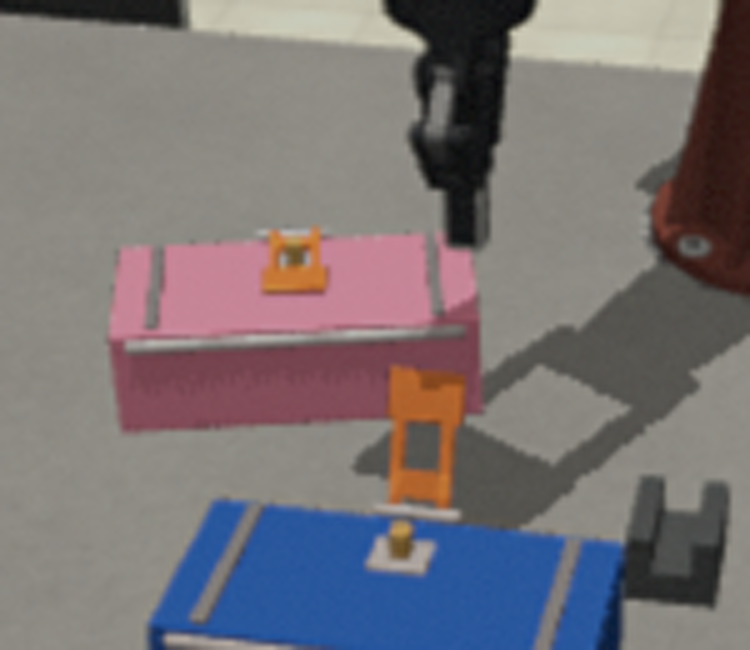

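View pics/t18.png

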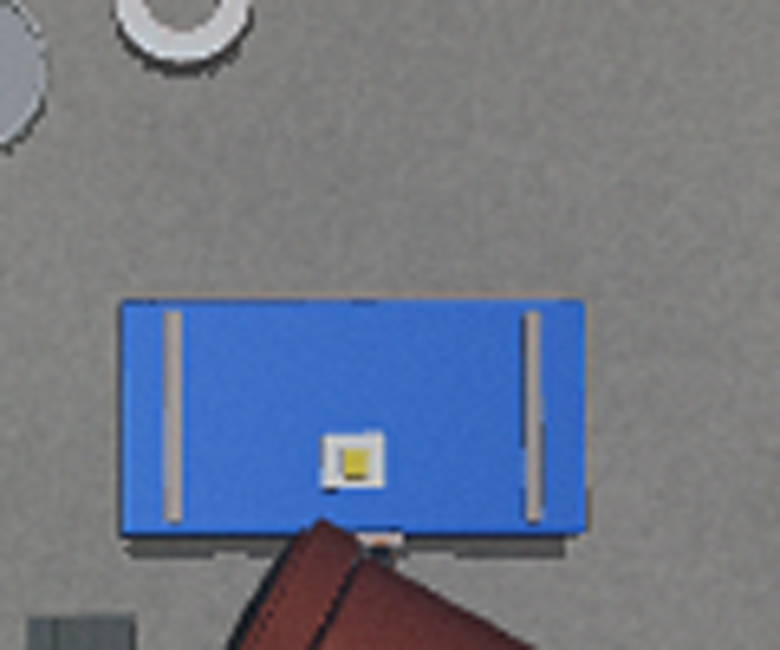

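Emit:
apply_moves --pt "0 0 -10 0 0 0" --pt "0 0 -15 0 0 0" --pt "0 0 -15 0 0 0" --pt "0 0 -15 0 0 0" --pt "0 0 -12 0 0 0" --pt "0 0 -5 0 0 0" --pt "0 0 0 0 0 0" --pt "0 0 0 0 0 0" --pt "0 0 0 0 0 0" --pt "0 0 0 0 0 0"

```text
time: 31.92
position: [409.6, -138.7, 97.9]
tcp_rot: [1.0, 0.007, 0.001, 0.0]
wrist_force: [0.0, 0.2, -0.8]
opening: 0.0
```

```bash
python3 - <<'E'
from h import *
st()
im=crop("scene","s19",170,100,320,230,5)
E
```

```text
t 31.92 pos [ 409.6 -138.7   97.9] zdir [ 0.002 -0.001 -1.   ] yaw x 0.85 F [ 0.   0.2 -0.8] open 0.0 j [-0.49 -0.07  2.15  0.    1.07 -0.5 ]
```

View pics/s19.png

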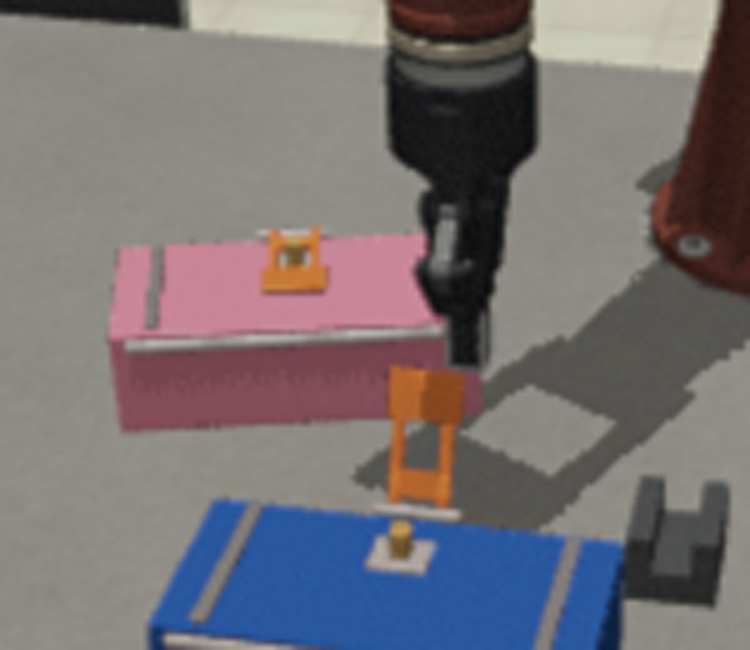

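Emit:
apply_moves --pt "6 1 1 0 0 0" --pt "6 1 1 0 0 0" --pt "6 1 1 0 0 0" --pt "6 1 1 0 0 0" --pt "6 0 1 0 0 0" --pt "6 0 1 0 0 0" --pt "6 0 1 0 0 0" --pt "6 0 1 0 0 0" --pt "6 0 0 0 0 0" --pt "6 0 0 0 0 0"

```text
time: 32.8
position: [469.2, -134.2, 104.9]
tcp_rot: [1.0, 0.007, -0.0, -0.0]
wrist_force: [-1.2, 0.8, -0.0]
opening: -0.004
```

```bash
python3 - <<'E'
from h import *
st()
im=crop("scene","s20",170,100,320,230,5)
E
```

```text
t 32.8 pos [ 469.2 -134.2  104.9] zdir [-0.  0. -1.] yaw x 0.83 F [-1.2  0.8 -0. ] open -0.004 j [-0.42  0.04  2.02  0.    1.08 -0.44]
```

View pics/s20.png

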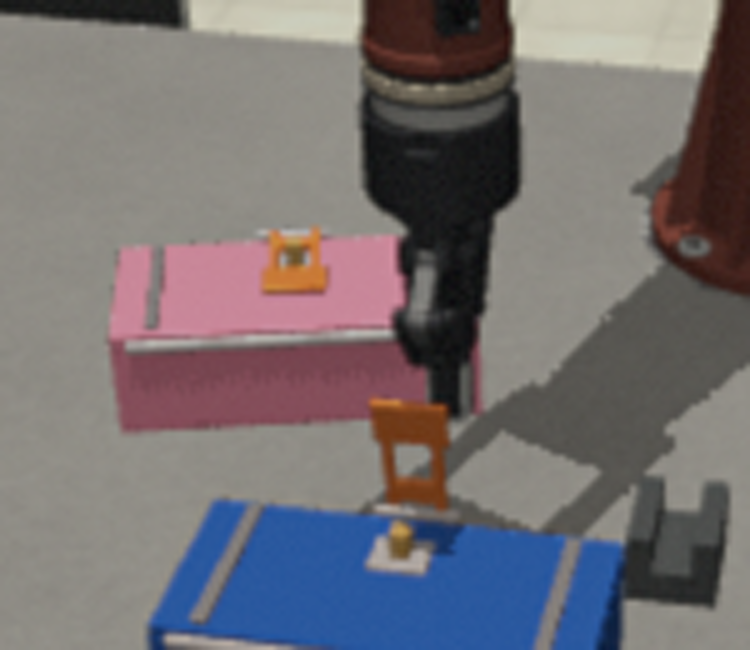

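Emit:
apply_moves --pt "9 -1 0 0 0 0" --pt "9 -1 0 0 0 0" --pt "5 -0.5 0 0 0 0" --pt "5 0 -1 0 0 0" --pt "4 0 -1 0 0 0" --pt "4 0 -2 0 0 0" --pt "4 0 -3 0 0 0" --pt "4 0 -4 0 0 0" --pt "4 0 -5 0 0 0" --pt "3 0 -5 0 0 0"

```text
time: 33.68
position: [520.4, -136.9, 83.8]
tcp_rot: [1.0, 0.007, 0.0, 0.0]
wrist_force: [-0.4, 0.3, 1.4]
opening: -0.001
```

```bash
python3 - <<'E'
from h import *
st()
im=crop("scene","s21",170,100,320,230,5)
E
```

```text
t 33.68 pos [ 520.4 -136.9   83.8] zdir [ 0.001 -0.    -1.   ] yaw x 0.84 F [-0.4  0.3  1.4] open -0.001 j [-0.39  0.18  1.91  0.    1.05 -0.4 ]
```

View pics/s21.png

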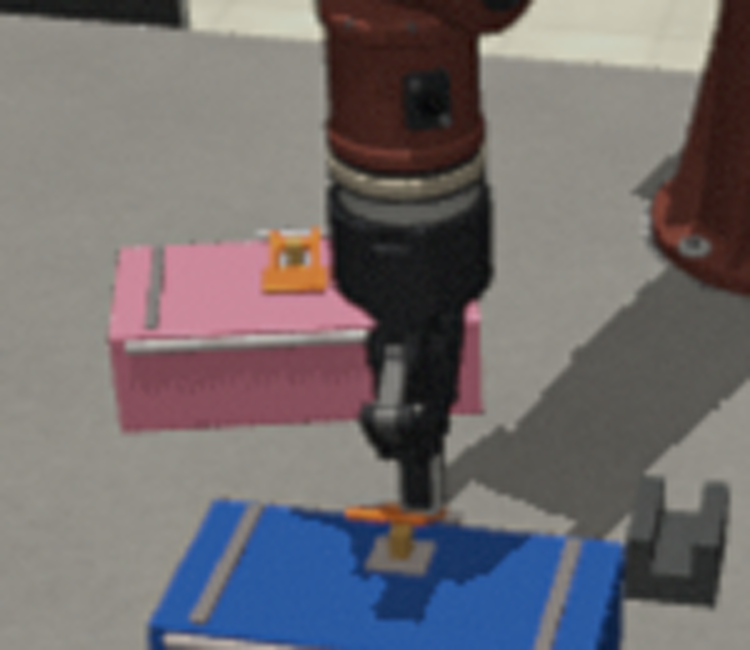

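Emit:
apply_moves --pt "3 0 -4 0 0 0" --pt "3 0 -4 0 0 0" --pt "2 0 -4 0 0 0" --pt "2 0 -4 0 0 0" --pt "1 0 -4 0 0 0" --pt "1 0 -4 0 0 0" --pt "0 0 -3 0 0 0" --pt "0 0 -2 0 0 0" --pt "0 0 0 0 0 0" --pt "0 0 0 0 0 0"

```text
time: 34.57
position: [531.4, -136.8, 54.8]
tcp_rot: [1.0, 0.007, -0.0, -0.0]
wrist_force: [0.7, -0.7, -0.2]
opening: 0.001
```

```bash
python3 - <<'E'
from h import *
st()
im=crop("scene","s22",200,140,320,240,6)
E
```

```text
t 34.57 pos [ 531.4 -136.8   54.8] zdir [-0.  0. -1.] yaw x 0.84 F [ 0.7 -0.7 -0.2] open 0.001 j [-0.38  0.24  1.9  -0.    1.   -0.39]
```

View pics/s22.png

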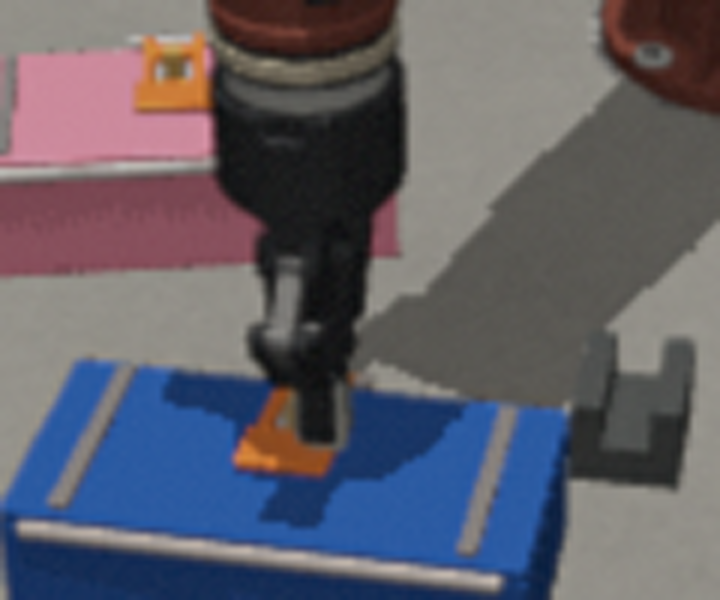

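Almost flat; the hasp's end plate is at (285,450). I'll press slowly until a clear contact force shows.

Emit:
apply_moves --pt "0 0 -1 0 0 0" --pt "0 0 -1 0 0 0" --pt "0 0 -1 0 0 0" --pt "0 0 -1 0 0 0" --pt "0 0 0 0 0 0" --pt "0 0 0 0 0 0" --pt "0 0 0 0 0 0" --pt "0 0 0 0 0 0" --pt "0 0 0 0 0 0" --pt "0 0 0 0 0 0"

```text
time: 35.45
position: [532.0, -137.0, 51.5]
tcp_rot: [1.0, 0.007, 0.0, 0.0]
wrist_force: [-0.4, 0.3, 5.4]
opening: -0.002
```

Emit:
apply_moves --pt "0 0 -0.7 0 0 0" --pt "0 0 -0.7 0 0 0" --pt "0 0 0 0 0 0" --pt "0 0 0 0 0 0" --pt "0 0 0 0 0 0" --pt "0 0 0 0 0 0" --pt "0 0 0 0 0 0" --pt "0 0 0 0 0 0" --pt "0 0 0 0 0 0" --pt "0 0 0 0 0 0"

```text
time: 36.28
position: [532.0, -137.0, 51.2]
tcp_rot: [1.0, 0.007, 0.0, 0.0]
wrist_force: [-3.1, 1.5, 11.3]
opening: 0.002
```

Emit:
apply_moves --pt "0 0 5 0 0 0" --pt "0 0 15 0 0 0" --pt "0 0 30 0 0 0" --pt "0 0 35 0 0 0" --pt "0 0 35 0 0 0" --pt "0 0 30 0 0 0" --pt "0 40 0 0 0 0" --pt "0 40 0 0 0 0" --pt "0 40 0 0 0 0" --pt "0 40 0 0 0 0"

```text
time: 37.12
position: [530.8, 24.4, 199.0]
tcp_rot: [1.0, 0.007, -0.0, -0.0]
wrist_force: [0.8, -0.0, -0.3]
opening: -0.002
```

Emit:
apply_moves --pt "0 40 0 0 0 0" --pt "0 40 0 0 0 0" --pt "0 40 0 0 0 0" --pt "0 40 0 0 0 0" --pt "0 30 0 0 0 0" --pt "0 0 0 0 0 0" --pt "0 0 0 0 0 0" --pt "0 0 0 0 0 0" --pt "0 0 0 0 0 0" --pt "0 0 0 0 0 0"

```text
time: 37.95
position: [531.6, 211.7, 199.2]
tcp_rot: [1.0, 0.006, -0.0, 0.0]
wrist_force: [-0.0, 0.1, 0.8]
opening: 0.001
```

```bash
python3 - <<'E'
from h import *
st()
c=np.array([534.3,-151.2,0]);a=np.radians(0.9);X=np.array([np.cos(a),np.sin(a),0]);Y=np.array([-np.sin(a),np.cos(a),0]);Z=np.array([0,0,1])
P=lambda x,y,z:c+x*X+y*Y+z*Z
pts=[P(-55,110,68),P(-55,-110,68),P(55,110,68),P(55,-110,68),P(17,20,71),P(17,-20,71)]
crop("scene","s23",180,130,310,230,6,pts=proj("scene",pts))
im=crop("top","t23",250,150,360,230,7)
cv2.imwrite("pics/full23.png",im[:,:,::-1])
E
```

```text
t 37.95 pos [531.6 211.7 199.2] zdir [-0.001 -0.    -1.   ] yaw x 0.73 F [-0.   0.1  0.8] open 0.001 j [ 0.26  0.11  1.75 -0.    1.28  0.24]
```

View pics/s23.png

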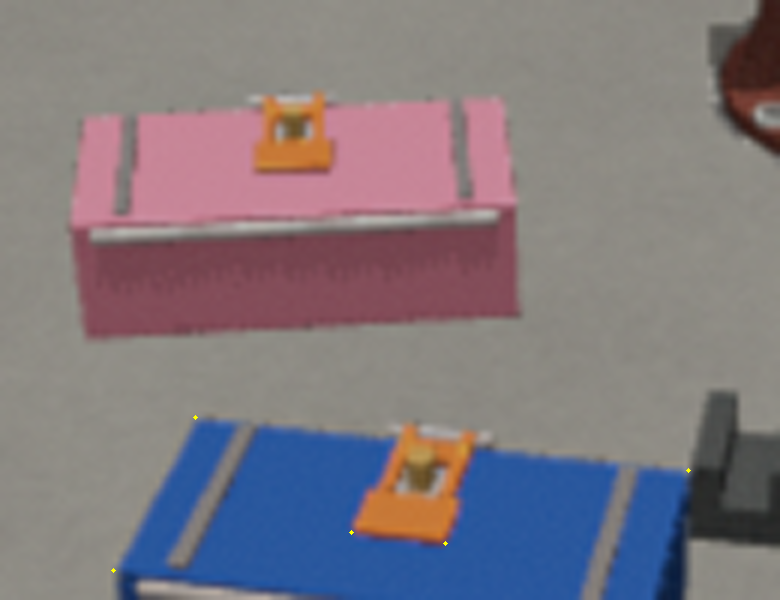

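View pics/t23.png

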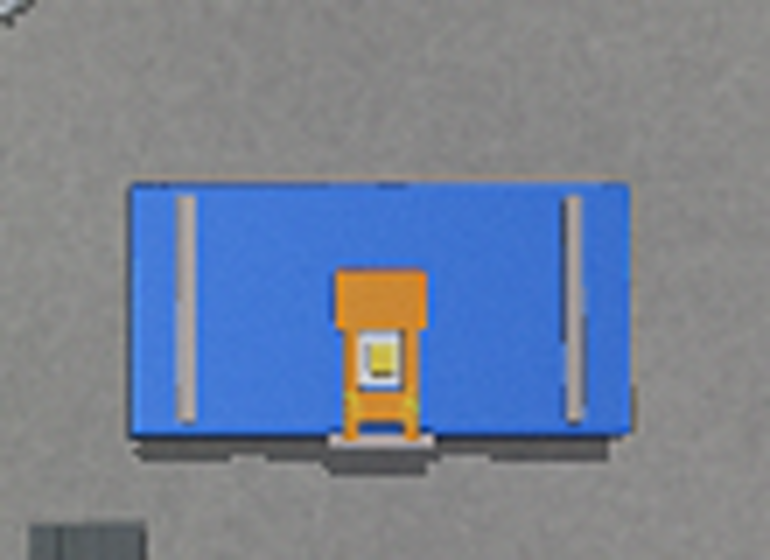

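View pics/full23.png

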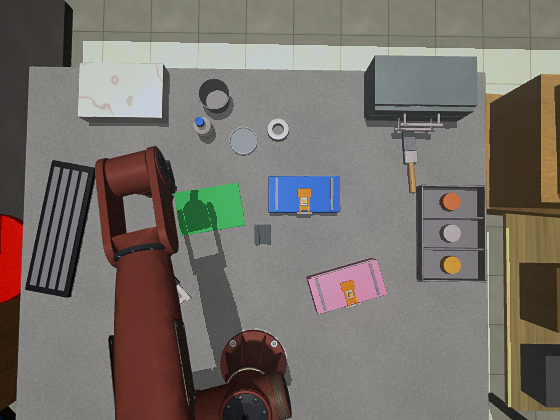

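The lid is shut on the rim: its corners at (195,420) and (688,470) match the prediction for 0 rad. The orange hasp lies flat with the catch in its window, its tip at (357,533)–(453,541) against a predicted (352,533)–(446,544). The bystanders look unmoved, and the arm is clear.

```bash
python3 -c "
from station import env
print(env.close_job())"
```

```text
the job is handed in; nothing more can be done
None
```

The task is carried out and handed in at about 38 s of the 72 s allowed; no verdict was reported. I drew the bar out of the block by its free end, laid it on the mat and let go. I then took it by the black band, laid it in the blue case's bed, shut the lid, and swung the hasp over the catch.

**Last checks that agreed**
- **Bar:** the last top view before the lid closed showed the bar lying in the bed, lined up with the case. It could not be seen afterwards.
- **Lid:** it pushed back with about 9 N and stopped moving, and its corners in the last scene picture lie within about 1 pixel of the prediction for fully shut.
- **Hasp:** it pushed back with about 11 N and stopped moving. Its tip lies within about 1 pixel of the prediction for flat, with the catch showing through the window.
- **Bystanders:** the bottle, dish, ring gauge, V-block and brush look where they were. The arm hides most of the caliper in the last picture, but nothing went near it.

**Checks that disagreed**
- **Fingertip height:** with the gripper shut, the fingertips sat about 22 mm higher than the reported TCP. At the height I first expected, the lid was still about 0.2 rad open. I saw this in the picture and pressed on until it stopped.
- **Block height:** measuring the soaking block's top from the two cameras gave 46 to 62 mm, where 62 mm is stated. This did not affect the grasp.
- **Trained networks:** they put the free end of the bar 17 mm apart between the two cameras. I used my own pixel measurements instead.

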